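Set up gold acrylic sign parts for inspection under a swivel lamp

TASK

First slide the dimmer's blue grip all the way down, to the end of the track away from the green mark, then lay every gold acrylic pictogram flat on the light pad, side by side and wholly on it, gripping the brittle acrylic gently (a grip of no more than about 45 N). Then swivel the inspection lamp so that it points at the middle of the pad and tilt its head to 35 degrees below level (the green tick); only after that slide the dimmer up to the green mark. Leave the ruler, the knife and the stack of clear acrylic alone.

Things in the scene. Friction and masses are not known exactly. Their poses are not given: they have to be found in the camera images.
- arrow: Brittle gold-faced acrylic pictogram, amber edges, 12 mm thick, about 50 g. Origin at mid thickness (6 mm up), in a straight bar 20 mm wide along its x axis; z up. Grip across the bar (along y) at the origin, its sides are free for +-17 mm there. Arrow with an open head pointing along +x, 77 mm long (x -35 to 42), 34 mm wide.
- two_way: Brittle gold-faced acrylic pictogram, amber edges, 12 mm thick, about 50 g. Origin at mid thickness (6 mm up), in a straight bar 20 mm wide along its x axis; z up. Grip across the bar (along y) at the origin, its sides are free for +-17 mm there. Two-way arrow, an open head at both ends, 84 mm long, 34 mm wide.
- key: Brittle gold-faced acrylic pictogram, amber edges, 12 mm thick, about 50 g. Origin at mid thickness (6 mm up), in a straight bar 20 mm wide along its x axis; z up. Grip across the bar (along y) at the origin, its sides are free for +-14 mm there. Key: a 34 mm round bow at +x, a bit on its +y side at -x; 88 mm long (x -40 to 48), 34 mm wide.
- dumbbell: Brittle gold-faced acrylic pictogram, amber edges, 12 mm thick, about 50 g. Origin at mid thickness (6 mm up), in a straight bar 20 mm wide along its x axis; z up. Grip across the bar (along y) at the origin, its sides are free for +-20 mm there. Dumbbell: cross plates 18 x 44 mm at both ends, 80 mm long.
- goblet: Brittle gold-faced acrylic pictogram, amber edges, 12 mm thick, about 50 g. Origin at mid thickness (6 mm up), in a straight bar 20 mm wide along its x axis; z up. Grip across the bar (along y) at the origin, its sides are free for +-17 mm there. Goblet: foot 44 mm wide at -x, bowl 42 mm wide at +x, 80 mm long.
- pad_center (a point): Middle of the top face of the light pad: a fixed flat white panel in a grey frame, 200 mm along its x, 280 mm along its y, 8 mm thick, top 8 mm above the table; z up.
- lamp_pivot (a point): Point on the lamp's vertical swivel axis, 175 mm above the table, on the swivelling boom: its x axis is the way the boom and lamp point, z up. Lamp: fixed round base (radius 65 mm), post, white boom at 165 to 185 mm height, black head in a fork at its end.
- lamp_swivel (a joint): Swivel of the lamp boom about the vertical axis, rad, positive anticlockwise seen from above; stiff, stays where left; range -2.2 to 0.7.
- swivel_knob (a point): Top centre of the upright orange knob on the boom (a round post 22 mm in diameter, 38 mm tall, 60 mm from the swivel axis, top 223 mm above the table): grip it from above and lead it round to swivel the lamp.
- lamp_tilt (a joint): Tilt of the lamp head, rad: 0 = the lamp shines level, along the boom; positive = shining below level (35 degrees = 0.611); stiff, stays where left; range -0.5 to 1.4. On the fork's sides a red pointer moves over a white disc with a green tick at 35 degrees.
- lamp_hinge (a point): Middle of the head's horizontal tilt axis, 150 mm from the swivel axis along the boom, 175 mm above the table; axes as lamp_pivot (x along the boom; the tilt axis is y). The head is a panel 28 x 122 x 70 mm centred here.
- tilt_bar (a point): Middle of the orange round bar of the handle on top of the lamp head: 10 mm in diameter, parallel to the tilt axis, 75 mm from it, straight above it at tilt 0, clear for 30 mm either side. It moves forward along the boom and down as the tilt grows. Pinch it from above, across the bar.
- dimmer (a joint): Dimmer slider, m: 0 = fully down, at the -y end of its track, growing along the dimmer's +y to 0.12; the green mark is at 0.085. Stays where left.
- dimmer_top (a point): Top centre of the dimmer's blue grip: 28 mm (x) by 20 mm (y, along the track) by 40 mm tall, top 54 mm above the table; axes those of the dimmer.
- dimmer_mark (a point): Point on top of the dimmer's grey fixed housing (40 x 170 x 14 mm, long along y), in the middle of the green mark line, where the grip's centre must stand; x across, y along the track.
- ruler: Steel ruler 30 x 320 x 3 mm, bystander, long along its y, origin under its centre.
- knife: Yellow utility knife about 165 x 24 x 20 mm, bystander, long along its x, origin under its centre.
- clear_stack: Stack of clear acrylic pieces, about 100 mm wide and 60 mm tall, bystander, origin under its centre.
Things that resemble listed ones, but are neither listed nor needed, are in the scene too. What is shaped like the two_way but turquoise is not meant.

How it is judged:
By the outcome, as a careful person would: the job done as asked, in the order asked, and still so for the second after the job is handed in, with the robot touching nothing.
Of arrow, two_way, key, dumbbell, goblet only 3 to 5 are there at a start; the rules pass over those that are not, and their reading is None.
At some moment in a run one of arrow, two_way, key, dumbbell, goblet may be knocked a few centimetres aside while the robot is not near it.
Once in a run the grip may slacken for a moment while it holds something.
It also fails if it takes over 210 s, if anything falls off the work surface, if the arm or the gripper's body presses on something with over 40 N, if the wrist force passes 120 N, or if a joint passes its speed limit or range.

ROBOT

A 6-joint arm with a two-finger parallel gripper is mounted at the origin on the work surface. World frame = base frame: x ahead of the robot, y to its left, z up, the work surface at z = 0. Lengths are in mm, angles in rad, forces in N, time in s.
With the tool pointing down it reaches from about 325 to 775 mm from the base axis. Payload 5.5 kg.
Tool frame: the origin (TCP) lies midway between the tips of the shut fingers; the grasp point (between the pads) lies 19 mm behind it; z points along the fingers, y is the line along which they close (so a half turn about z gives the same grasp; the last joint's range is limited). The gripper opens to 85 mm and grips with 20 to 120 N. Pads are 22 mm wide; open, the fingers measure 114 mm over their backs; the gripper's body (76 mm by 85 mm) begins 54 mm behind the grasp point. The pads swing forward as they close: fully open they stand 13 mm farther back than shut.
Start: joints at [-1.198, 0.091, 1.231, -0, 1.82, -0.057], TCP at [250.015, -545.444, 231.275] pointing down, gripper open.
Joint ranges: [-2.87, 2.87], [-0.86, 2.18], [0.17, 2.46], [-1.51, 4.65], [0.06, 2.69], [-2.65, 2.65]. Speed limits (rad/s): [2.57, 2.57, 3.01, 3.14, 3.14, 3.14].

INTERFACE

Orientations are given as a unit quaternion [x, y, z, w].
In Python, from rig import env gives the robot as it stands. The module is installed in compiled form; this text tells all that it offers.
- The arm moves only by the tool servo_tool, never from a script. Its argument "motion" is a list of rows, each a list of 7 numbers: the shift along the tool's x, y, z in mm, then the turn, a rotation vector about the tool's x, y, z in degrees, then the opening, from 0 (shut) to 1 (fully open). A call has 1 to 20 rows; each row shifts and turns the commanded pose from where the row before left it, along the tool's axes as they then stand; what a row does not reach is not made up. A row lasts 1/12 s, in which the tool goes at most 41.7 mm and 7.16 degrees, less where a joint would pass 70% of its speed; a pose out of reach is approached as far as the arm can. A call with a gripper value outside its range is refused whole. The fingers move at their own pace and stop on an object; the grip force is fixed at half the most. Time passes only in rows, so rows that do not move let the fingers close. It gives the time, the measured TCP pose, the force, the opening and the grip force at its end, in the units of the state.
- env.read_state(): the state, without advancing time (a new reading comes with each control period).
- env.snapshot(name): name is "scene" or "side" or "wrist"; returns a dict with "frame" (400x640x3 uint8, red, green, blue), "mtx" (3x3 intrinsics, pixels), "rvec" (rotation vector, rad) and "tvec" (3), from world to camera coordinates, as OpenCV has them. Camera axes: x right, y down, z forward; pixel columns grow to the right and rows downward; lengths in mm; the calibration is good to about 2 mm. The wrist camera is an equidistant fisheye: a pixel r from the principal point sees the ray r / f radians off the axis. A picture is of the moment at which its call begins. There is no depth.
- env.finish_job(): hands the job in; it is judged then, once.
The state is a dict: "time": time; "joint_positions": joint angles; "qd": joint speeds; "tau": joint torques, N m; "position": TCP position; "tcp_rot": TCP orientation; "ft_force": force on the tool from outside, world axes, zero at the start; "wrist_torque": the same for the moment, N m; "gripper_width": finger opening in mm; "finger_force": force on a finger pad.
Only numpy, scipy, OpenCV 4.12 (cv2) and the standard library are available. Lean on these libraries where they do the work, as an engineer would, in place of code of your own. Each camera call takes 0.05 s, during which the arm holds its last target. There are 200 camera calls.

## Working session

There is one attempt and no reset: what is moved stays moved. The work goes in short steps, Python scripts to look and compute and a tool call to move; the robot and the scene stay as the last step left them, time stands still between calls to the robot, and variables do not carry over. Pictures are saved under pics/ and viewed, at most 17 in all, crops included, and the job is handed in when it is done.

Besides the shell and the picture viewer there is one more tool, called after ">>>" by a JSON object that holds its "api" and its "payload". servo_tool: Moves the arm, as the interface text tells. Its arguments: {"type":"object","properties":{"motion":{"type":"array","items":{"type":"array","items":{"type":"number"}}}},"required":["motion"]}

```bash
mkdir -p pics; ls; python3 - <<'E'
from rig import env
import cv2,numpy as np
s=env.read_state();print({k:np.round(v,3).tolist() for k,v in s.items()})
for n in("scene","side"):
    d=env.snapshot(n);cv2.imwrite(f"pics/{n}0.png",d["frame"][:,:,::-1])
    print(n,d["mtx"].tolist(),np.ravel(d["rvec"]).tolist(),np.ravel(d["tvec"]).tolist())
    np.savez(f"{n}0.npz",**d)
E
```

```text
pics
{'time': 0.0, 'joint_positions': [-1.198, 0.092, 1.232, 0.0, 1.82, -0.057], 'qd': [0.001, 0.001, -0.001, -0.0, -0.001, -0.0], 'tau': [-0.0, -45.874, -41.802, -0.0, 0.012, -0.0], 'position': [249.895, -545.15, 230.13], 'tcp_rot': [0.977, 0.213, -0.0, -0.001], 'ft_force': [0.541, 0.485, 0.932], 'wrist_torque': [-0.008, 0.016, 0.025], 'finger_force': 0.0, 'gripper_width': 85.171}
scene [[459.9749620839513, 0.0, 318.97315485431704], [0.0, 459.9749620839513, 197.95429728043484], [0.0, 0.0, 1.0]] [1.6759503582409356, 1.7430425464271233, -0.7744825822621302] [104.95569450098532, -243.18878955807764, 2107.0169580344327]
side [[461.72108324168823, 0.0, 318.4066969837138], [0.0, 461.72108324168823, 200.06031965499326], [0.0, 0.0, 1.0]] [2.3989286133889633, -0.1306827082193549, 0.04955888670201897] [-609.5543809591994, 105.09575425093891, 1577.6104704234288]
```

View pics/scene0.png

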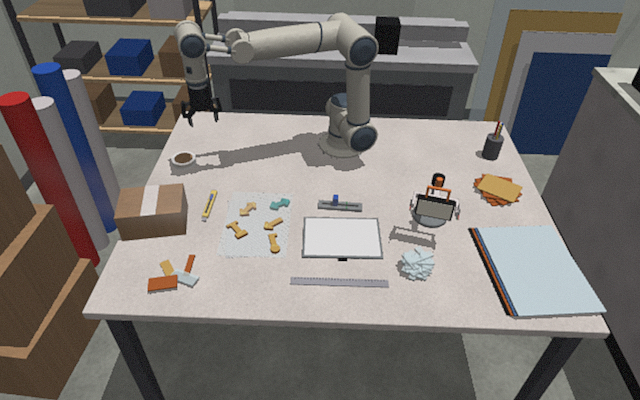

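View pics/side0.png

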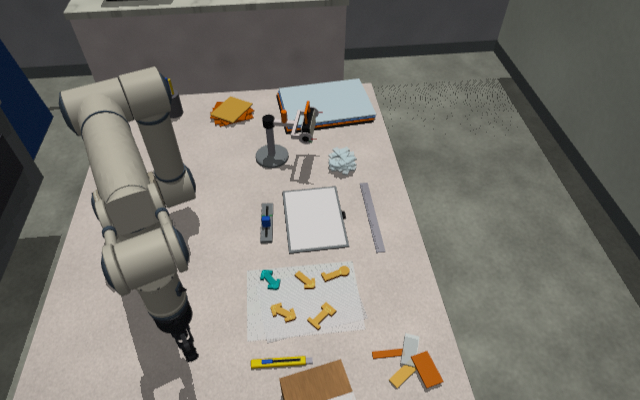

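```bash
cat > h.py <<'E'
import cv2,numpy as np
def proj(d,P):
    P=np.atleast_2d(np.asarray(P,float));R=cv2.Rodrigues(np.asarray(d["rvec"],float))[0]
    C=P@R.T+np.ravel(d["tvec"]);K=d["mtx"]
    if d.get("fish"):
        r=np.hypot(C[:,0],C[:,1])+1e-9;th=np.arctan2(r,C[:,2]);u=C[:,:2]/r[:,None]*th[:,None]
    else:u=C[:,:2]/C[:,2:]
    return np.c_[K[0,0]*u[:,0]+K[0,2],K[1,1]*u[:,1]+K[1,2]]
def back(d,uv,z):
    uv=np.atleast_2d(np.asarray(uv,float));K=d["mtx"];R=cv2.Rodrigues(np.asarray(d["rvec"],float))[0]
    a=(uv-[K[0,2],K[1,2]])/[K[0,0],K[1,1]]
    if d.get("fish"):
        r=np.hypot(*a.T)+1e-9;v=np.c_[a/r[:,None]*np.sin(r)[:,None],np.cos(r)]
    else:v=np.c_[a,np.ones(len(a))]
    w=v@R;c=-R.T@np.ravel(d["tvec"]);return c+w*((z-c[2])/w[:,2])[:,None]
def top(d,x0,x1,y0,y1,z,s):
    # image: up = +x, left = +y ; s px per mm
    rows=np.arange(x1,x0,-1/s);cols=np.arange(y1,y0,-1/s)
    X,Y=np.meshgrid(rows,cols,indexing="ij")
    m=proj(d,np.c_[X.ravel(),Y.ravel(),np.full(X.size,z)]).astype(np.float32).reshape(*X.shape,2)
    return cv2.remap(d["frame"],m[...,0],m[...,1],cv2.INTER_CUBIC)[:,:,::-1].copy()
def snap(n):
    from rig import env
    d=dict(env.snapshot(n));d["fish"]=n=="wrist";return d
def load(f):
    d=dict(np.load(f,allow_pickle=True));d["fish"]="wrist" in f;return d
def grid(im,x1,y1,s,step=50):
    for k in range(-20,40):
        v=k*step;r=int((x1-v)*s);c=int((y1-v)*s)
        if 0<=r<im.shape[0]:cv2.line(im,(0,r),(8,r),(0,0,255),1);cv2.putText(im,str(v),(10,r+4),0,.35,(0,0,255),1)
        if 0<=c<im.shape[1]:cv2.line(im,(c,0),(c,8),(0,0,255),1);cv2.putText(im,str(v),(c-10,18),0,.35,(0,0,255),1)
    return im
E
python3 - <<'E'
from h import *
for n in("side","scene"):
    d=load(n+"0.npz");im=grid(top(d,300,750,-450,350,12,1),750,350,1)
    cv2.imwrite(f"pics/top_{n}.png",im)
    hsv=cv2.cvtColor(d["frame"],cv2.COLOR_RGB2HSV)
    m=cv2.inRange(hsv,(12,110,110),(25,255,255))
    k,l,st,c=cv2.connectedComponentsWithStats(m)
    for i in range(1,k):
        if st[i,4]>40:
            pts=np.argwhere(l==i)[:,::-1];W=back(d,pts,9)[:,:2];mu=W.mean(0);w,v=np.linalg.eigh(np.cov((W-mu).T))
            print(n,st[i,4],c[i].round(),mu.round(),"ang",np.degrees(np.arctan2(v[1,1],v[0,1])).round(1),"len",np.ptp((W-mu)@v,axis=0).round())
E
```

```text
side 793 [231. 111.] [298. 635.] ang -140.9 len [198. 199.]
side 184 [336. 273.] [ 641. -247.] ang -165.0 len [33. 88.]
side 163 [306. 280.] [ 544. -263.] ang 130.5 len [42. 75.]
side 230 [283. 312.] [ 467. -365.] ang 146.3 len [44. 81.]
side 248 [322. 315.] [ 581. -387.] ang -139.8 len [43. 80.]
side 215 [387. 353.] [ 746. -523.] ang -179.2 len [21. 86.]
side 623 [427. 369.] [ 844. -577.] ang 103.7 len [52. 91.]
side 85 [279. 364.] [ 449. -522.] ang 179.1 len [ 22. 148.]
side 1979 [316. 383.] [ 545. -582.] ang -175.8 len [ 96. 181.]
side 303 [402. 375.] [ 773. -587.] ang -149.0 len [32. 78.]
scene 730 [499. 187.] [281. 642.] ang 51.9 len [137. 163.]
scene 73 [210. 204.] [ 447. -511.] ang 177.0 len [ 22. 147.]
scene 86 [272. 224.] [ 541. -263.] ang 132.5 len [39. 74.]
scene 124 [237. 229.] [ 578. -386.] ang -141.7 len [41. 79.]
scene 115 [273. 243.] [ 638. -247.] ang -165.2 len [29. 86.]
scene 129 [167. 268.] [ 768. -588.] ang -148.8 len [30. 68.]
```

View pics/top_side.png

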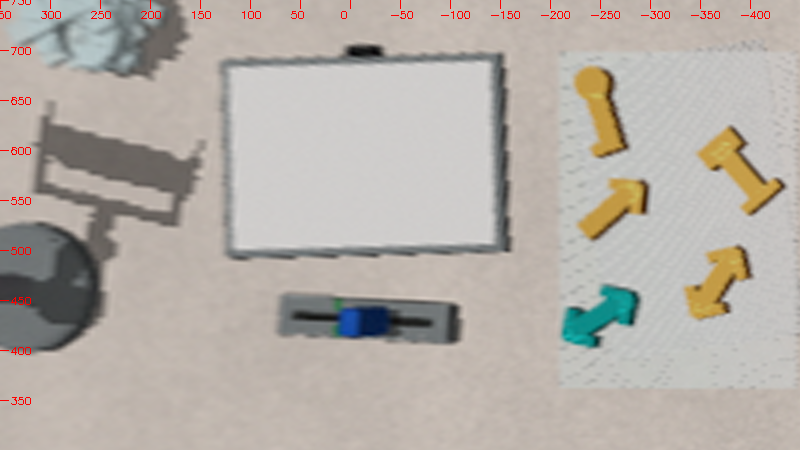

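```bash
python3 - <<'E'
from h import *
W=snap("wrist");cv2.imwrite("pics/wrist0.png",W["frame"][:,:,::-1]);R=cv2.Rodrigues(W["rvec"])[0];print("wrist cam",(-R.T@np.ravel(W["tvec"])).round(),R[2].round(2),W["mtx"][0,0])
for n in("side","scene"):
    d=load(n+"0.npz");hsv=cv2.cvtColor(d["frame"],cv2.COLOR_RGB2HSV)
    def comps(lo,hi,zs,win,name,mn=4):
        m=cv2.inRange(hsv,lo,hi);k,l,st,c=cv2.connectedComponentsWithStats(m)
        for i in range(1,k):
            w=back(d,c[i],zs)[0]
            if st[i,4]>=mn and win[0]<w[0]<win[1] and win[2]<w[1]<win[3]:print(n,name,st[i,4],c[i].round(1),st[i,:4],w.round(1))
    comps((105,150,60),(125,255,255),40,(350,550,-120,120),"blue")
    comps((45,80,60),(80,255,255),14,(350,550,-120,120),"green",2)
    comps((5,170,100),(16,255,255),200,(200,800,100,500),"orange",3)
    # pad: bright region
    t=top(d,470,720,-180,160,8,2);g=cv2.cvtColor(t,cv2.COLOR_BGR2HSV)
    m=cv2.inRange(g,(0,0,185),(180,18,255));k,l,st,c=cv2.connectedComponentsWithStats(m);i=1+st[1:,4].argmax()
    (cx,cy),sz,a=cv2.minAreaRect(np.argwhere(l==i)[:,::-1].astype(np.float32))
    print(n,"pad",720-cy/2,160-cx/2,np.array(sz)/2,a)
    t=top(d,370,480,-130,90,14,3);g=cv2.cvtColor(t,cv2.COLOR_BGR2HSV)
    cv2.imwrite(f"pics/dim_{n}.png",grid(t,480,90,3,20))
a=cv2.imread("pics/dim_side.png");b=cv2.imread("pics/dim_scene.png")
lamp=[cv2.resize(load(n+"0.npz")["frame"][y:y+75,x:x+110,::-1],None,fx=3,fy=3,interpolation=2) for n,x,y in(("side",235,90),("scene",380,165))]
c=np.hstack(lamp)
o=np.zeros((885//1,660,3),np.uint8);o=np.vstack([a,b,c]);cv2.imwrite("pics/m1.png",cv2.resize(o,None,fx=.67,fy=.67,interpolation=3))
print(o.shape)
E
```

```text
wrist cam [ 314. -517.  372.] [-0.25 -0.11 -0.96] 309.70691628693146
side blue 81 [265.6 221.1] [262 216   8  11] [430.3 -37.1  40. ]
side green 2 [262.5 215. ] [262 215   2   1] [419.   13.5  14. ]
side green 3 [270. 215.] [269 215   3   1] [444.9  10.7  14. ]
side orange 11 [278.9  99. ] [278  94   3  11] [509. 426. 200.]
side orange 33 [306.3 107.6] [304 101   5  14] [607.3 360.6 200. ]
side orange 33 [217.1 104.8] [213 102  10   9] [277.1 414.5 200. ]
side orange 24 [282.7 110.7] [281 106   5   8] [519.2 351.7 200. ]
side orange 104 [246.1 114.7] [238 108  16  13] [384.8 342.3 200. ]
side orange 18 [213.6 116.9] [210 115   8   4] [267.2 341.6 200. ]
side orange 59 [220.7 122.2] [214 119  15   7] [294.2 308.1 200. ]
side orange 11 [348.5 121.6] [345 121   7   2] [750.7 261.  200. ]
side orange 10 [355.9 120.6] [353 120   6   2] [777.9 264.  200. ]
side orange 8 [334.5 123.5] [333 123   4   2] [699.1 255.9 200. ]
side orange 10 [340.9 122.6] [338 122   6   2] [722.6 258.5 200. ]
side orange 23 [323. 125.] [316 124  14   3] [657.1 251.7 200. ]
side orange 11 [287.9 129. ] [286 127   5   4] [531.4 243.2 200. ]
side orange 6 [298.  128.5] [297 128   3   2] [567.1 242.  200. ]
side pad 595.1706619262695 -8.239761352539062 [182.30638123 261.64260864] 88.67058563232422
scene blue 16 [335.4 196.6] [334 195   4   5] [411.8 -30.5  40. ]
scene orange 36 [477.9 181.1] [474 175  11  12] [488.2 459.4 200. ]
scene orange 30 [439.5 179.7] [437 177   6   9] [488.4 325.5 200. ]
scene orange 51 [438.4 188.1] [428 186  23   6] [534.9 313.8 200. ]
scene orange 6 [426.3 193.8] [426 192   2   5] [567.6 268.  200. ]
scene orange 142 [493.3 199. ] [483 192  24  14] [582.2 488.6 200. ]
scene orange 4 [447.5 198.5] [447 197   2   4] [587.9 335.3 200. ]
scene pad 590.72802734375 -7.011627197265625 [185.89855957 265.14562988] 88.72696685791016
(885, 660, 3)
```

View pics/m1.png

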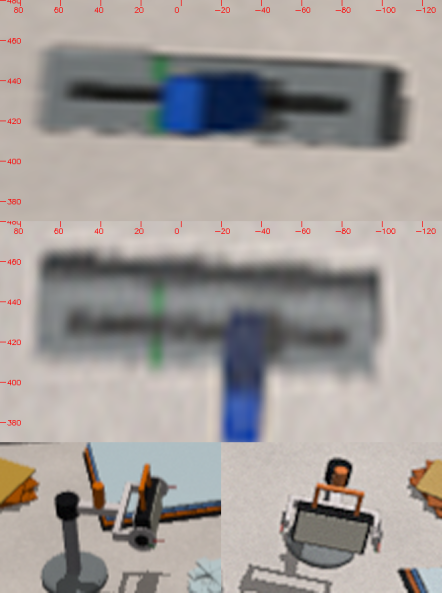

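View pics/wrist0.png

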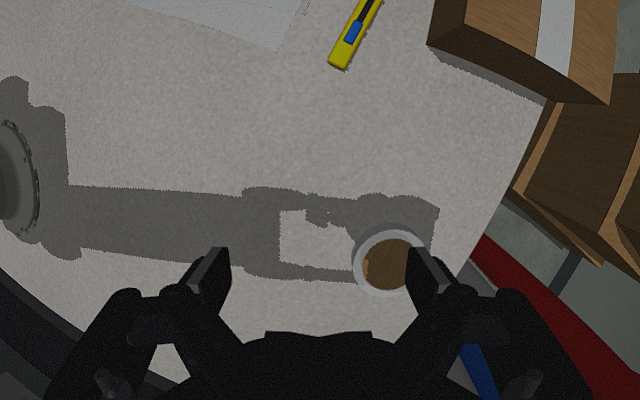

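>>> {"api": "servo_tool", "payload": {"motion": [[0, 0, 0, 0, 0, 6.75, 1], [0, 0, 0, 0, 0, 6.75, 1], [0, 0, 0, 0, 0, 6.75, 1], [0, 0, 0, 0, 0, 6.75, 1], [11.3, -37.1, 0, 0, 0, 0, 1], [11.3, -37.1, 0, 0, 0, 0, 1], [11.3, -37.1, 0, 0, 0, 0, 1], [11.3, -37.1, 0, 0, 0, 0, 1], [11.3, -37.1, 0, 0, 0, 0, 1], [11.3, -37.1, 0, 0, 0, 0, 1], [11.3, -37.1, 0, 0, 0, 0, 1], [11.3, -37.1, 0, 0, 0, 0, 1], [11.3, -37.1, 0, 0, 0, 0, 1], [11.3, -37.1, 0, 0, 0, 0, 1], [11.3, -37.1, 0, 0, 0, 0, 1], [11.3, -37.1, 0, 0, 0, 0, 1], [11.3, -37.1, 0, 0, 0, 0, 1], [11.3, -37.1, 0, 0, 0, 0, 1], [0, 0, 0, 0, 0, 0, 1], [0, 0, 0, 0, 0, 0, 1]]}}

```text
time: 1.82
position: [429.7, -31.2, 230.9]
tcp_rot: [1.0, -0.018, -0.0, -0.0]
ft_force: [0.7, -0.5, -0.0]
gripper_width: 85.1
finger_force: 0.0
```

```bash
cat >> h.py <<'E'
def st():
    from rig import env
    s=env.read_state();x,y,z,w=s["tcp_rot"];yaw=np.degrees(2*np.arctan2(y,x))
    yaw=(yaw+180)%360-180
    print("t",round(s["time"],2),"p",np.round(s["position"],1),"yaw",round(yaw,2),"tiltq",np.round([z,w],4),"F",np.round(s["ft_force"],1),"grip",round(s["gripper_width"],1),round(s["finger_force"],1),"q",np.round(s["joint_positions"],2));return s,yaw
def go(x,y,z,yaw=None):
    # shift in tool axes after turning; turn about tool z
    s,a=st();b=a if yaw is None else yaw;p=s["position"];dx,dy,dz=x-p[0],y-p[1],z-p[2];r=np.radians(b)
    print("turn z %.2f"%((a-b+180)%360-180),"then shift x %.1f y %.1f z %.1f"%(dx*np.cos(r)+dy*np.sin(r),dx*np.sin(r)-dy*np.cos(r),-dz))
E
python3 - <<'E'
from h import *
st();d=snap("wrist");np.savez("wrist1.npz",**{k:v for k,v in d.items() if k!="fish"})
a=d["frame"][:,:,::-1]
t=grid(top(d,370,480,-130,90,14,3),480,90,3,20)
u=grid(top(d,370,480,-130,90,54,3),480,90,3,20)
cv2.imwrite("pics/m2.png",np.vstack([cv2.resize(a,(400,250)),np.zeros((0,400,3),np.uint8)]) if 0 else cv2.resize(np.vstack([t,u]),None,fx=.8,fy=.8))
cv2.imwrite("pics/w1.png",a)
E
```

```text
t 1.82 p [429.7 -31.2 230.9] yaw -2.09 tiltq [-0.0004 -0.    ] F [ 0.7 -0.5 -0. ] grip 85.1 0.0 q [-0.15 -0.37  1.65 -0.    1.86  1.46]
```

View pics/m2.png

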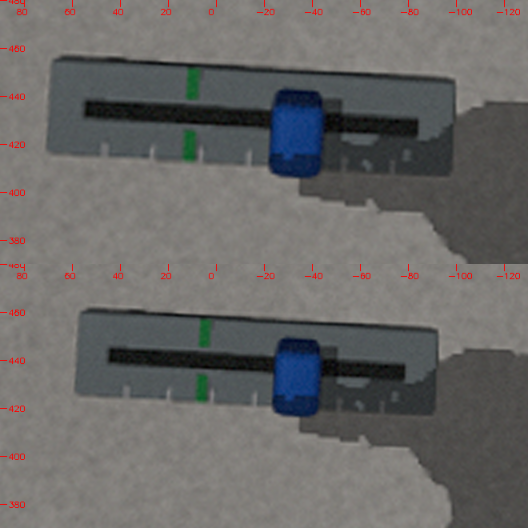

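>>> {"api": "servo_tool", "payload": {"motion": [[1, 2.5, 20, 0, 0, 0.9, 0.7], [0, 0, 35, 0, 0, 0, 0.7], [0, 0, 40, 0, 0, 0, 0.7], [0, 0, 40, 0, 0, 0, 0.7], [0, 0, 38, 0, 0, 0, 0.7], [0, 0, 20, 0, 0, 0, 0.6], [0, 0, 13, 0, 0, 0, 0.5], [0, 0, 0, 0, 0, 0, 0.4], [0, 0, 0, 0, 0, 0, 0.3], [0, 0, 0, 0, 0, 0, 0.3], [0, 0, 0, 0, 0, 0, 0.3], [0, 0, 0, 0, 0, 0, 0.3]]}}

```text
time: 2.87
position: [431.5, -36.1, 26.9]
tcp_rot: [1.0, -0.029, 0.001, 0.0]
ft_force: [0.6, -0.4, -0.1]
gripper_width: 25.9
finger_force: 0.0
```

>>> {"api": "servo_tool", "payload": {"motion": [[0, 0, 0, 0, 0, 0, 0.25], [0, 0, 0, 0, 0, 0, 0.25], [0, 0, 0, 0, 0, 0, 0.25]]}}

```text
time: 3.12
position: [430.8, -35.6, 25.7]
tcp_rot: [1.0, -0.028, 0.0, 0.0]
ft_force: [0.2, 0.8, 0.1]
gripper_width: 21.3
finger_force: 0.1
```

>>> {"api": "servo_tool", "payload": {"motion": [[0, 0, 0, 0, 0, 0, 0.23], [0, 0, 0, 0, 0, 0, 0.23], [0, 0, 0, 0, 0, 0, 0.23]]}}

```text
time: 3.37
position: [430.7, -35.5, 25.7]
tcp_rot: [1.0, -0.028, 0.0, -0.0]
ft_force: [-0.9, 0.3, 2.8]
gripper_width: 19.9
finger_force: 10.0
```

>>> {"api": "servo_tool", "payload": {"motion": [[0, 0, 0, 0, 0, 0, 0.215], [0, 0, 0, 0, 0, 0, 0.215], [0, 0, 0, 0, 0, 0, 0.215]]}}

```text
time: 3.62
position: [430.7, -35.5, 25.7]
tcp_rot: [1.0, -0.029, 0.0, -0.0]
ft_force: [-0.6, 1.5, 4.5]
gripper_width: 19.6
finger_force: 45.1
```

>>> {"api": "servo_tool", "payload": {"motion": [[0, 8, 0, 0, 0, 0, 0.21], [0, 8, 0, 0, 0, 0, 0.21], [0, 8, 0, 0, 0, 0, 0.21], [0, 8, 0, 0, 0, 0, 0.21], [0, 5, 0, 0, 0, 0, 0.21], [0, 2, 0, 0, 0, 0, 0.21], [0, 0, 0, 0, 0, 0, 0.21], [0, 0, 0, 0, 0, 0, 0.21]]}}

```text
time: 4.28
position: [428.6, -73.0, 25.8]
tcp_rot: [1.0, -0.028, 0.0, -0.002]
ft_force: [-1.3, 7.9, 5.9]
gripper_width: 19.0
finger_force: 57.2
```

>>> {"api": "servo_tool", "payload": {"motion": [[0, 1, 0, 0, 0, 0, 0.21], [0, 1, 0, 0, 0, 0, 0.21], [0, 1, 0, 0, 0, 0, 0.21], [0, 0, 0, 0, 0, 0, 0.21]]}}

```text
time: 4.62
position: [428.5, -73.2, 25.7]
tcp_rot: [1.0, -0.028, 0.0, -0.005]
ft_force: [-0.1, 18.8, 8.0]
gripper_width: 19.3
finger_force: 57.5
```

>>> {"api": "servo_tool", "payload": {"motion": [[0, -2.5, 0, 0, 0, 0, 0.23], [0, 0, 0, 0, 0, 0, 0.4], [0, 0, 0, 0, 0, 0, 0.5], [0, 0, 0, 0, 0, 0, 0.5], [0, 0, -30, 0, 0, 0, 0.5], [0, 0, -40, 0, 0, 0, 0.7], [0, 0, -40, 0, 0, 0, 1], [0, 0, -40, 0, 0, 0, 1], [0, 0, 0, 0, 0, 0, 1], [0, 0, 0, 0, 0, 0, 1]]}}

```text
time: 5.45
position: [429.5, -75.8, 178.1]
tcp_rot: [1.0, -0.029, 0.003, 0.001]
ft_force: [0.0, -0.1, -0.7]
gripper_width: 85.6
finger_force: 0.0
```

```bash
python3 - <<'E'
from h import *
d=snap("wrist");np.savez("wrist2.npz",**{k:v for k,v in d.items() if k!="fish"})
t=top(d,370,480,-130,90,54,3);h=cv2.cvtColor(t,cv2.COLOR_BGR2HSV)
m=cv2.inRange(h,(105,130,50),(125,255,255));p=np.argwhere(m);print("blue y %.1f %.1f x %.1f %.1f"%(90-p[:,1].max()/3,90-p[:,1].min()/3,480-p[:,0].max()/3,480-p[:,0].min()/3))
go(545,-270,190,-48)
E
```

```text
blue y -84.0 -64.0 x 414.7 447.7
t 5.5 p [428.5 -75.5 175.7] yaw -3.31 tiltq [0.0007 0.0003] F [-0.3  0.2 -0.6] grip 85.8 0.0 q [-0.25 -0.37  1.75 -0.    1.76  1.38]
turn z 44.69 then shift x 222.5 y 43.6 z -14.3
```

>>> {"api": "servo_tool", "payload": {"motion": [[9.8, 28.9, -9, 0, 0, 0, 1], [9.8, 28.9, -9, 0, 0, 0, 1], [9.8, 28.9, -9, 0, 0, 0, 1], [9.8, 28.9, -9, 0, 0, 0, 1], [9.8, 28.9, -9, 0, 0, 0, 1], [9.8, 28.9, -9, 0, 0, 0, 1], [9.8, 28.9, -9, 0, 0, 0, 1], [9.8, 28.9, -9, 0, 0, 0, 1], [0, 0, 0, 0, 0, 0, 1], [0, 0, 0, 0, 0, 0, 1]]}}

```text
time: 6.33
position: [492.7, -311.4, 244.0]
tcp_rot: [1.0, -0.03, -0.002, -0.001]
ft_force: [-0.4, 0.5, 0.4]
gripper_width: 85.2
finger_force: 0.0
```

```bash
cat >> h.py <<'E'
def pieces(d,box=(380,720,-460,-200),s=2,show=None):
    x0,x1,y0,y1=box;t=top(d,x0,x1,y0,y1,12,s);h=cv2.cvtColor(t,cv2.COLOR_BGR2HSV)
    m=cv2.inRange(h,(11,90,70),(28,255,255));m=cv2.morphologyEx(m,cv2.MORPH_OPEN,np.ones((3,3)))
    k,l,sta,c=cv2.connectedComponentsWithStats(m)
    for i in range(1,k):
        if sta[i,4]<600*s*s:continue
        p=np.argwhere(l==i);W=np.c_[x1-p[:,0]/s,y1-p[:,1]/s]
        (cx,cy),sz,a=cv2.minAreaRect(W.astype(np.float32));a=a if sz[0]>sz[1] else a+90
        mu=W.mean(0);r=np.radians(a);u=np.array([np.cos(r),np.sin(r)]);q=(W-[cx,cy])@np.c_[u,[-u[1],u[0]]]
        prof=[round(float(np.ptp(q[abs(q[:,0]-b)<1.5,1])),0) if (abs(q[:,0]-b)<1.5).any() else 0 for b in range(-42,43,6)]
        print("rect c (%.1f,%.1f) size %s ang %.1f mean %s"%(cx,cy,np.round(sorted(sz),1),a,mu.round(1)),prof)
    if show:cv2.imwrite(show,grid(t,x1,y1,s))
E
python3 - <<'E'
from h import *
st();d=snap("wrist");pieces(d,show="pics/p1.png")
E
```

```text
t 6.33 p [ 492.7 -311.4  244. ] yaw -3.41 tiltq [-0.0021 -0.0014] F [-0.4  0.5  0.4] grip 85.2 0.0 q [-0.62  0.05  1.25 -0.    1.85  1.01]
rect c (640.2,-248.1) size [33.7 89.1] ang 14.8 mean [ 641.3 -248.3] [30.0, 30.0, 20.0, 20.0, 20.0, 20.0, 20.0, 20.0, 20.0, 21.0, 29.0, 34.0, 33.0, 29.0, 21.0]
rect c (579.6,-387.5) size [44.5 79.5] ang 40.7 mean [ 581.2 -386.3] [0, 44.0, 44.0, 20.0, 20.0, 20.0, 20.0, 20.0, 20.0, 20.0, 42.0, 42.0, 42.0, 42.0, 0]
rect c (546.2,-259.0) size [45.1 76.4] ang 117.3 mean [ 544.2 -263.4] [0, 14.0, 27.0, 39.0, 40.0, 34.0, 29.0, 21.0, 21.0, 20.0, 21.0, 21.0, 20.0, 17.0, 0]
rect c (467.7,-364.7) size [46.3 82.8] ang 148.8 mean [ 467.8 -365. ] [8.0, 20.0, 30.0, 43.0, 44.0, 19.0, 19.0, 19.0, 19.0, 19.0, 43.0, 43.0, 32.0, 19.0, 7.0]
```

View pics/p1.png

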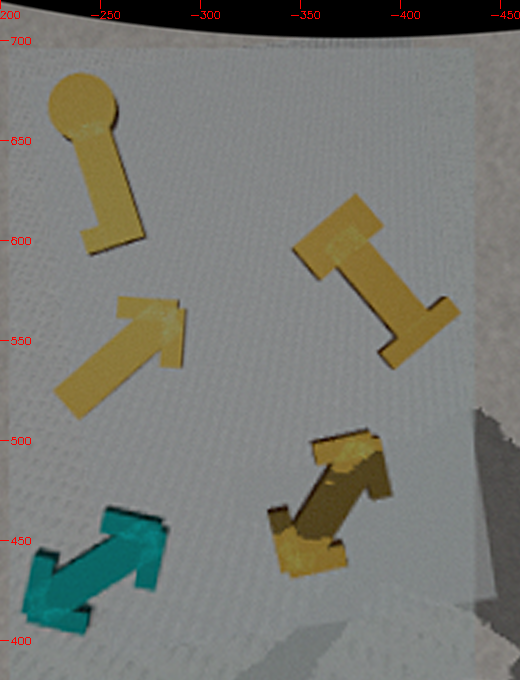

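>>> {"api": "servo_tool", "payload": {"motion": [[0, 0, 0, 0, 0, -6.07, 0.6], [0, 0, 0, 0, 0, -6.07, 0.6], [0, 0, 0, 0, 0, -6.07, 0.6], [25.8, -3.9, 25, 0, 0, 0, 0.6], [25.8, -3.9, 25, 0, 0, 0, 0.6], [25.8, -3.9, 25, 0, 0, 0, 0.6], [25.8, -3.9, 25, 0, 0, 0, 0.6], [25.8, -3.9, 25, 0, 0, 0, 0.6], [25.8, -3.9, 25, 0, 0, 0, 0.6], [0, 0, 34, 0, 0, 0, 0.6], [0, 0, 25, 0, 0, 0, 0.6], [0, 0, 0, 0, 0, 0, 0.6], [0, 0, 0, 0, 0, 0, 0.6], [0, 0, 0, 0, 0, 0, 0.6]]}}

```text
time: 7.55
position: [637.1, -247.4, 40.2]
tcp_rot: [0.991, 0.13, 0.001, 0.0]
ft_force: [0.4, 0.2, 0.6]
gripper_width: 51.1
finger_force: 0.0
```

```bash
python3 - <<'E'
from h import *
go(636.3,-249.1,3,14.8);d=snap("wrist");pieces(d)
E
```

```text
t 7.55 p [ 637.1 -247.4   40.2] yaw 14.96 tiltq [0.0008 0.0004] F [0.4 0.2 0.6] grip 51.1 0.0 q [-0.42  0.35  1.27  0.    1.52  0.89]
turn z 0.16 then shift x -1.2 y 1.4 z 37.2
rect c (640.7,-248.3) size [33.7 88.9] ang 15.1 mean [ 642.5 -248.3] [29.0, 29.0, 19.0, 19.0, 19.0, 19.0, 20.0, 19.0, 20.0, 20.0, 29.0, 33.0, 33.0, 30.0, 21.0]
```

>>> {"api": "servo_tool", "payload": {"motion": [[-1, 1.2, 15, 0, 0, 0, 0.6], [0, 0, 12, 0, 0, 0, 0.5], [0, 0, 6, 0, 0, 0, 0.4], [0, 0, 0, 0, 0, 0, 0.32], [0, 0, 0, 0, 0, 0, 0.3], [0, 0, 0, 0, 0, 0, 0.28], [0, 0, 0, 0, 0, 0, 0.28]]}}

```text
time: 8.18
position: [636.6, -249.4, 5.9]
tcp_rot: [0.992, 0.13, 0.0, 0.0]
ft_force: [-0.5, 0.4, -0.3]
gripper_width: 23.9
finger_force: 0.0
```

>>> {"api": "servo_tool", "payload": {"motion": [[0, 0, 2.5, 0, 0, 0, 0.25], [0, 0, 0, 0, 0, 0, 0.24], [0, 0, 0, 0, 0, 0, 0.23], [0, 0, 0, 0, 0, 0, 0.225], [0, 0, 0, 0, 0, 0, 0.222], [0, 0, 0, 0, 0, 0, 0.222], [0, 0, 0, 0, 0, 0, 0.222]]}}

```text
time: 8.77
position: [636.7, -249.4, 3.6]
tcp_rot: [0.992, 0.13, 0.001, 0.0]
ft_force: [0.4, -0.8, 3.7]
gripper_width: 19.4
finger_force: 21.0
```

>>> {"api": "servo_tool", "payload": {"motion": [[0, 0, -15, 0, 0, 0, 0.219], [0, 0, -22, 0, 0, 0, 0.219], [0, 0, 0, 0, 0, 5, 0.219], [0, 0, 0, 0, 0, 5, 0.219], [0, 0, 0, 0, 0, 5, 0.219], [-2, -15, 0, 0, 0, 0, 0.219], [-2.5, -30, 0, 0, 0, 0, 0.219], [-2.5, -35, 0, 0, 0, 0, 0.219], [-2.5, -35, 0, 0, 0, 0, 0.219], [-2.5, -35, 0, 0, 0, 0, 0.219], [-2.5, -35, 0, 0, 0, 0, 0.219], [-2.5, -35, 0, 0, 0, 0, 0.219], [-2.5, -35, 0, 0, 0, 0, 0.219], [-2.5, -35, 0, 0, 0, 0, 0.219], [-2.5, -30, 0, 0, 0, 0, 0.219], [-2, -18.5, 0, 0, 0, 0, 0.219], [0, 0, 0, 0, 0, 0, 0.219], [0, 0, 0, 0, 0, 0, 0.219]]}}

```text
time: 10.27
position: [609.1, 90.8, 39.7]
tcp_rot: [1.0, 0.002, -0.001, 0.0]
ft_force: [0.4, -1.3, -0.6]
gripper_width: 19.4
finger_force: 24.5
```

>>> {"api": "servo_tool", "payload": {"motion": [[0, 0, 15, 0, 0, 0, 0.219], [0, 0, 8, 0, 0, 0, 0.219], [0, 0, 4, 0, 0, 0, 0.219], [0, 0, 0, 0, 0, 0, 0.219], [0, 0, 0, 0, 0, 0, 0.219]]}}

```text
time: 10.68
position: [609.9, 88.5, 12.5]
tcp_rot: [1.0, -0.001, -0.0, 0.0]
ft_force: [0.6, -0.2, -1.0]
gripper_width: 19.2
finger_force: 23.9
```

>>> {"api": "servo_tool", "payload": {"motion": [[0, 0, 0, 0, 0, 0, 0.23], [0, 0, 0, 0, 0, 0, 0.25], [0, 0, 0, 0, 0, 0, 0.3], [0, 0, 0, 0, 0, 0, 0.4], [0, 0, 0, 0, 0, 0, 0.4], [0, 0, -20, 0, 0, 0, 0.4], [0, 0, -40, 0, 0, 0, 0.4], [0, 0, -30, 0, 0, 0, 0.6], [0, 25, -20, 0, 0, 0, 0.6], [0, 40, -20, 0, 0, 0, 0.6], [0, 40, -20, 0, 0, 0, 0.6], [0, 40, -20, 0, 0, 0, 0.6], [-2, 40, -20, 0, 0, 0, 0.6], [-5, 40, 0, 0, 0, 0, 0.6], [-10, 40, 0, 0, 0, 0, 0.6], [-15, 30, 0, 0, 0, 0, 0.6], [-15, 20, 0, 0, 0, 0, 0.6], [0, 0, 0, 0, 0, 0, 0.6], [0, 0, 0, 0, 0, 0, 0.6]]}}

```text
time: 12.27
position: [562.4, -215.7, 197.5]
tcp_rot: [1.0, -0.002, 0.0, -0.0]
ft_force: [-0.3, 0.9, -0.7]
gripper_width: 51.5
finger_force: 0.0
```

```bash
python3 - <<'E'
from h import *
go(540.2,-260.1,40,-49.5);d=snap("wrist");pieces(d);pieces(d,(480,710,-170,150))
E
```

```text
t 12.27 p [ 562.4 -215.7  197.5] yaw -0.21 tiltq [ 0.0002 -0.0001] F [-0.3  0.9 -0.7] grip 51.5 0.0 q [-0.42  0.09  1.29  0.    1.76  1.15]
turn z 49.29 then shift x 19.3 y 45.7 z 157.5
rect c (580.7,-387.6) size [43.3 80.4] ang 40.5 mean [ 582.2 -386. ] [0, 43.0, 43.0, 20.0, 20.0, 20.0, 20.0, 20.0, 20.0, 20.0, 42.0, 42.0, 42.0, 42.0, 0]
rect c (546.7,-258.3) size [45.  75.8] ang 118.0 mean [ 545.1 -263. ] [0, 14.0, 27.0, 39.0, 41.0, 34.0, 28.0, 20.0, 20.0, 19.0, 20.0, 21.0, 20.0, 15.0, 0]
rect c (469.2,-364.7) size [45.6 77.9] ang 144.3 mean [ 468.4 -364. ] [0, 16.0, 25.0, 39.0, 44.0, 26.0, 17.0, 19.0, 20.0, 20.0, 40.0, 44.0, 31.0, 21.0, 0]
rect c (613.8,96.4) size [34.6 90.4] ang 178.6 mean [615.1  96. ] [24.0, 32.0, 34.0, 34.0, 29.0, 21.0, 20.0, 21.0, 20.0, 21.0, 20.0, 21.0, 21.0, 30.0, 31.0]
```

>>> {"api": "servo_tool", "payload": {"motion": [[0, 0, 0, 0, 0, 7.04, 0.6], [0, 0, 10, 0, 0, 7.04, 0.6], [0, 0, 15, 0, 0, 7.04, 0.6], [0, 0, 15, 0, 0, 7.04, 0.6], [0, 0, 15, 0, 0, 7.04, 0.6], [0, 0, 15, 0, 0, 7.04, 0.6], [0, 0, 10, 0, 0, 7.04, 0.6], [10, 23, 20, 0, 0, 0, 0.6], [9.3, 22.7, 30, 0, 0, 0, 0.6], [0, 0, 27, 0, 0, 0, 0.6], [0, 0, 0, 0, 0, 0, 0.6], [0, 0, 0, 0, 0, 0, 0.6], [0, 0, 0, 0, 0, 0, 0.6]]}}

```text
time: 13.4
position: [542.2, -258.2, 42.1]
tcp_rot: [0.909, -0.417, 0.001, -0.0]
ft_force: [0.6, 0.2, 0.5]
gripper_width: 51.2
finger_force: 0.0
```

```bash
python3 - <<'E'
from h import *
go(540.2,-260.1,3.5,-49.5);d=snap("wrist");pieces(d,show="pics/p2.png")
x=cv2.imread("pics/p2.png")[200:480,0:300];cv2.imwrite("pics/p2c.png",x)
E
```

```text
t 13.4 p [ 542.2 -258.2   42.1] yaw -49.24 tiltq [ 0.001  -0.0002] F [0.6 0.2 0.5] grip 51.2 0.0 q [-0.5   0.14  1.52  0.    1.48  1.93]
turn z 0.26 then shift x 0.2 y 2.8 z 38.6
rect c (579.9,-388.3) size [44.1 80.1] ang 40.5 mean [ 579.2 -387.1] [0, 44.0, 44.0, 20.0, 20.0, 20.0, 20.0, 20.0, 20.0, 20.0, 36.0, 36.0, 35.0, 35.0, 0]
rect c (539.9,-264.9) size [45. 77.] ang 145.2 mean [ 544.3 -263.7] [0, 13.0, 27.0, 38.0, 40.0, 34.0, 29.0, 20.0, 21.0, 20.0, 20.0, 20.0, 20.0, 18.0, 0]
rect c (467.7,-364.8) size [45.6 82.6] ang 146.9 mean [ 467.5 -364.7] [6.0, 18.0, 31.0, 42.0, 42.0, 18.0, 18.0, 18.0, 19.0, 26.0, 44.0, 41.0, 29.0, 19.0, 7.0]
```

View pics/p2c.png

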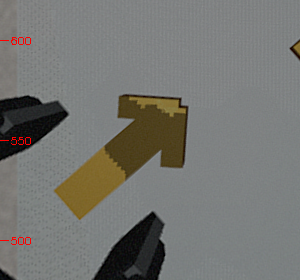

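>>> {"api": "servo_tool", "payload": {"motion": [[0, 2.6, 16, 0, 0, 0.3, 0.6], [0, 0, 14, 0, 0, 0, 0.5], [0, 0, 6, 0, 0, 0, 0.4], [0, 0, 1.5, 0, 0, 0, 0.32], [0, 0, 0, 0, 0, 0, 0.3], [0, 0, 0, 0, 0, 0, 0.28], [0, 0, 0, 0, 0, 0, 0.26], [0, 0, 0, 0, 0, 0, 0.24], [0, 0, 0, 0, 0, 0, 0.235]]}}

```text
time: 14.2
position: [539.4, -260.9, 3.6]
tcp_rot: [0.908, -0.42, 0.001, -0.0]
ft_force: [0.6, 0.6, 0.4]
gripper_width: 20.3
finger_force: 0.4
```

>>> {"api": "servo_tool", "payload": {"motion": [[0, 0, 0, 0, 0, 0, 0.23], [0, 0, 0, 0, 0, 0, 0.225], [0, 0, 0, 0, 0, 0, 0.222], [0, 0, 0, 0, 0, 0, 0.22], [0, 0, 0, 0, 0, 0, 0.22]]}}

```text
time: 14.62
position: [539.3, -260.9, 3.7]
tcp_rot: [0.908, -0.42, 0.001, -0.0]
ft_force: [0.8, 1.5, 5.5]
gripper_width: 19.5
finger_force: 22.4
```

>>> {"api": "servo_tool", "payload": {"motion": [[0, 0, -15, 0, 0, 0, 0.219], [0, 0, -22, 0, 0, -7.07, 0.219], [0, 0, 0, 0, 0, -7.07, 0.219], [0, 0, 0, 0, 0, -7.07, 0.219], [0, 0, 0, 0, 0, -7.07, 0.219], [0, 0, 0, 0, 0, -7.07, 0.219], [0, 0, 0, 0, 0, -7.07, 0.219], [0, 0, 0, 0, 0, -7.07, 0.219], [2.5, -16, 0, 0, 0, 0, 0.219], [4, -30, 0, 0, 0, 0, 0.219], [4, -35, 0, 0, 0, 0, 0.219], [4, -35, 0, 0, 0, 0, 0.219], [4, -35, 0, 0, 0, 0, 0.219], [4, -35, 0, 0, 0, 0, 0.219], [4, -35, 0, 0, 0, 0, 0.219], [4, -30, 0, 0, 0, 0, 0.219], [3, -20, 0, 0, 0, 0, 0.219], [2, -15, 0, 0, 0, 0, 0.219], [0, 0, 0, 0, 0, 0, 0.219], [0, 0, 0, 0, 0, 0, 0.219]]}}

```text
time: 16.28
position: [574.5, 25.4, 38.9]
tcp_rot: [1.0, -0.001, -0.001, 0.0]
ft_force: [-0.1, 0.1, -0.8]
gripper_width: 19.5
finger_force: 23.6
```

>>> {"api": "servo_tool", "payload": {"motion": [[0, 0, 15, 0, 0, 0, 0.219], [0, 0, 8, 0, 0, 0, 0.219], [0, 0, 3.5, 0, 0, 0, 0.219], [0, 0, 0, 0, 0, 0, 0.219], [0, 0, 0, 0, 0, 0, 0.219]]}}

```text
time: 16.7
position: [574.8, 24.3, 13.0]
tcp_rot: [1.0, -0.002, -0.0, 0.0]
ft_force: [-0.1, -0.2, -1.0]
gripper_width: 19.0
finger_force: 23.6
```

>>> {"api": "servo_tool", "payload": {"motion": [[0, 0, 0, 0, 0, 0, 0.23], [0, 0, 0, 0, 0, 0, 0.25], [0, 0, 0, 0, 0, 0, 0.3], [0, 0, 0, 0, 0, 0, 0.4], [0, 0, 0, 0, 0, 0, 0.4], [0, 0, -20, 0, 0, 0, 0.4], [0, 0, -40, 0, 0, 0, 0.4], [0, 0, -30, 0, 0, 0, 0.6], [-5, 25, -20, 0, 0, 0, 0.6], [-10, 38, -20, 0, 0, 0, 0.6], [-10, 38, -20, 0, 0, 0, 0.6], [-10, 38, 0, 0, 0, 0, 0.6], [-10, 38, 0, 0, 0, 0, 0.6], [-10, 38, 0, 0, 0, 0, 0.6], [-10, 38, 0, 0, 0, 0, 0.6], [-10, 38, 0, 0, 0, 0, 0.6], [-10, 38, 0, 0, 0, 0, 0.6], [-10, 38, 0, 0, 0, 0, 0.6], [-12, 23, 0, 0, 0, 0, 0.6], [0, 0, 0, 0, 0, 0, 0.6]]}}

```text
time: 18.37
position: [465.5, -364.9, 160.6]
tcp_rot: [1.0, -0.004, -0.001, 0.001]
ft_force: [0.5, 0.4, 0.2]
gripper_width: 51.2
finger_force: 0.0
```

```bash
python3 - <<'E'
from h import *
go(467.6,-364.8,40,-33.5);d=snap("wrist");pieces(d);pieces(d,(480,710,-170,150))
E
```

```text
t 18.37 p [ 465.5 -364.9  160.6] yaw -0.47 tiltq [-0.0008  0.0008] F [0.5 0.4 0.2] grip 51.2 0.0 q [-0.72  0.07  1.38 -0.    1.69  0.86]
turn z 33.03 then shift x 1.7 y -1.2 z 120.6
rect c (579.9,-387.3) size [44.3 79.5] ang 40.6 mean [ 581.6 -385.9] [0, 44.0, 44.0, 20.0, 20.0, 20.0, 20.0, 20.0, 20.0, 20.0, 42.0, 42.0, 42.0, 42.0, 0]
rect c (467.9,-364.8) size [46.6 82.7] ang 147.8 mean [ 468.2 -364.7] [7.0, 20.0, 31.0, 44.0, 45.0, 27.0, 20.0, 20.0, 20.0, 25.0, 45.0, 42.0, 30.0, 19.0, 8.0]
rect c (578.6,30.2) size [46.9 78.6] ang 13.6 mean [581.   34.7] [0, 20.0, 21.0, 22.0, 22.0, 21.0, 22.0, 22.0, 29.0, 37.0, 42.0, 41.0, 31.0, 18.0, 0]
```

>>> {"api": "servo_tool", "payload": {"motion": [[0, 0, 0, 0, 0, 6.4, 0.6], [0, 0, 10, 0, 0, 6.4, 0.6], [0, 0, 15, 0, 0, 6.4, 0.6], [0, 0, 20, 0, 0, 6.4, 0.6], [0, 0, 20, 0, 0, 6.4, 0.6], [1.7, -1.2, 30, 0, 0, 0, 0.6], [0, 0, 28, 0, 0, 0, 0.6], [0, 0, 20, 0, 0, 0, 0.5], [0, 0, 0, 0, 0, 0, 0.45], [0, 0, 0, 0, 0, 0, 0.45]]}}

```text
time: 19.25
position: [470.1, -358.8, 17.2]
tcp_rot: [0.961, -0.276, -0.001, -0.001]
ft_force: [0.5, -1.2, -0.3]
gripper_width: 38.3
finger_force: 0.0
```

```bash
python3 - <<'E'
from h import *
go(467.8,-364.8,3.5,-32.5);pieces(snap("wrist"))
E
```

```text
t 19.25 p [ 470.1 -358.8   17.2] yaw -32.08 tiltq [-0.0012 -0.0007] F [ 0.5 -1.2 -0.3] grip 38.3 0.0 q [-0.71  0.13  1.57  0.    1.44  1.42]
turn z 0.42 then shift x 1.3 y 6.3 z 13.7
rect c (579.9,-388.4) size [43.9 80.3] ang 40.6 mean [ 579.2 -387.4] [0, 44.0, 44.0, 20.0, 20.0, 20.0, 20.0, 20.0, 20.0, 20.0, 37.0, 36.0, 35.0, 35.0, 0]
rect c (469.3,-363.6) size [46.3 83.1] ang 140.0 mean [ 468.4 -365.4] [7.0, 19.0, 31.0, 42.0, 43.0, 30.0, 20.0, 20.0, 19.0, 20.0, 35.0, 41.0, 33.0, 20.0, 7.0]
```

>>> {"api": "servo_tool", "payload": {"motion": [[1.3, 6.2, 0, 0, 0, 0.4, 0.5], [0, 0, 8, 0, 0, 0, 0.45], [0, 0, 5.5, 0, 0, 0, 0.38], [0, 0, 0, 0, 0, 0, 0.32], [0, 0, 0, 0, 0, 0, 0.3], [0, 0, 0, 0, 0, 0, 0.27], [0, 0, 0, 0, 0, 0, 0.25], [0, 0, 0, 0, 0, 0, 0.24]]}}

```text
time: 19.97
position: [468.1, -366.2, 4.7]
tcp_rot: [0.96, -0.28, 0.0, -0.0]
ft_force: [0.1, 0.1, -0.5]
gripper_width: 20.5
finger_force: 0.2
```

>>> {"api": "servo_tool", "payload": {"motion": [[0, 0, 0, 0, 0, 0, 0.235], [0, 0, 0, 0, 0, 0, 0.23], [0, 0, 0, 0, 0, 0, 0.225], [0, 0, 0, 0, 0, 0, 0.22], [0, 0, 0, 0, 0, 0, 0.22], [0, 0, 0, 0, 0, 0, 0.22]]}}

```text
time: 20.47
position: [468.1, -366.3, 4.8]
tcp_rot: [0.96, -0.28, 0.0, -0.0]
ft_force: [-0.2, 1.6, 1.9]
gripper_width: 19.6
finger_force: 21.4
```

>>> {"api": "servo_tool", "payload": {"motion": [[0, 0, -15, 0, 0, 0, 0.219], [0, 0, -22, 0, 0, -6.5, 0.219], [0, 0, 0, 0, 0, -6.5, 0.219], [0, 0, 0, 0, 0, -6.5, 0.219], [0, 0, 0, 0, 0, -6.5, 0.219], [0, 0, 0, 0, 0, -6.5, 0.219], [7, -16, 0, 0, 0, 0, 0.219], [13, -30, 0, 0, 0, 0, 0.219], [15, -35, 0, 0, 0, 0, 0.219], [15, -35, 0, 0, 0, 0, 0.219], [15, -35, 0, 0, 0, 0, 0.219], [15, -35, 0, 0, 0, 0, 0.219], [15, -35, 0, 0, 0, 0, 0.219], [15, -35, 0, 0, 0, 0, 0.219], [14, -30, 0, 0, 0, 0, 0.219], [10, -25, 0, 0, 0, 0, 0.219], [8, -15, 0, 0, 0, 0, 0.219], [0, 0, 0, 0, 0, 0, 0.219], [0, 0, 0, 0, 0, 0, 0.219]]}}

```text
time: 22.05
position: [610.2, -39.8, 41.1]
tcp_rot: [1.0, 0.0, -0.0, 0.0]
ft_force: [0.4, -0.1, -0.9]
gripper_width: 18.8
finger_force: 22.8
```

>>> {"api": "servo_tool", "payload": {"motion": [[0, 0, 15, 0, 0, 0, 0.219], [0, 0, 9, 0, 0, 0, 0.219], [0, 0, 3.7, 0, 0, 0, 0.219], [0, 0, 0, 0, 0, 0, 0.219], [0, 0, 0, 0, 0, 0, 0.219]]}}

```text
time: 22.47
position: [609.9, -41.3, 13.6]
tcp_rot: [1.0, -0.001, -0.0, 0.0]
ft_force: [-0.1, 0.2, -0.9]
gripper_width: 19.5
finger_force: 22.9
```

>>> {"api": "servo_tool", "payload": {"motion": [[0, 0, 0, 0, 0, 0, 0.23], [0, 0, 0, 0, 0, 0, 0.25], [0, 0, 0, 0, 0, 0, 0.3], [0, 0, 0, 0, 0, 0, 0.4], [0, 0, 0, 0, 0, 0, 0.4], [0, 0, -20, 0, 0, 0, 0.4], [0, 0, -40, 0, 0, 0, 0.4], [0, 0, -30, 0, 0, 0, 0.6], [-2, 30, -20, 0, 0, 0, 0.6], [-4, 38, -20, 0, 0, 0, 0.6], [-4, 38, -20, 0, 0, 0, 0.6], [-4, 38, 0, 0, 0, 0, 0.6], [-4, 38, 0, 0, 0, 0, 0.6], [-4, 38, 0, 0, 0, 0, 0.6], [-4, 38, 0, 0, 0, 0, 0.6], [-4, 38, 0, 0, 0, 0, 0.6], [-4, 38, 0, 0, 0, 0, 0.6], [0, 17, 0, 0, 0, 0, 0.6], [0, 0, 0, 0, 0, 0, 0.6], [0, 0, 0, 0, 0, 0, 0.6]]}}

```text
time: 24.13
position: [575.9, -389.6, 161.9]
tcp_rot: [1.0, -0.001, -0.0, -0.0]
ft_force: [-0.2, 0.1, -0.4]
gripper_width: 50.8
finger_force: 0.0
```

>>> {"api": "servo_tool", "payload": {"motion": [[0, 0, 0, 0, 0, -6.8, 0.6], [0, 0, 10, 0, 0, -6.8, 0.6], [0, 0, 15, 0, 0, -6.8, 0.6], [0, 0, 20, 0, 0, -6.8, 0.6], [0, 0, 20, 0, 0, -6.8, 0.6], [0, 0, 30, 0, 0, -6.8, 0.6], [0, 0, 20, 0, 0, 0, 0.6], [0, 0, 0, 0, 0, 0, 0.5], [0, 0, 0, 0, 0, 0, 0.5], [0, 0, 0, 0, 0, 0, 0.5]]}}

```text
time: 24.97
position: [577.3, -388.3, 49.7]
tcp_rot: [0.937, 0.348, 0.001, 0.001]
ft_force: [0.1, 0.1, 1.0]
gripper_width: 42.9
finger_force: 0.0
```

```bash
python3 - <<'E'
from h import *
go(575.8,-390.8,3.5,40.6);pieces(snap("wrist"))
E
```

```text
t 24.97 p [ 577.3 -388.3   49.7] yaw 40.78 tiltq [0.0007 0.001 ] F [0.1 0.1 1. ] grip 42.9 0.0 q [-0.64  0.38  1.22  0.    1.54  0.22]
turn z 0.18 then shift x -2.8 y 0.9 z 46.2
rect c (580.8,-388.2) size [43.  79.1] ang 40.1 mean [ 583.2 -385.6] [0, 43.0, 43.0, 19.0, 18.0, 18.0, 20.0, 20.0, 19.0, 19.0, 42.0, 42.0, 42.0, 42.0, 0]
```

>>> {"api": "servo_tool", "payload": {"motion": [[-2, 0.8, 20, 0, 0, 0, 0.5], [0, 0, 16, 0, 0, 0, 0.45], [0, 0, 8, 0, 0, 0, 0.38], [0, 0, 0, 0, 0, 0, 0.32], [0, 0, 0, 0, 0, 0, 0.3], [0, 0, 0, 0, 0, 0, 0.27], [0, 0, 0, 0, 0, 0, 0.25], [0, 0, 0, 0, 0, 0, 0.24]]}}

```text
time: 25.68
position: [575.9, -391.1, 5.2]
tcp_rot: [0.937, 0.348, 0.001, 0.001]
ft_force: [0.3, 0.2, 1.3]
gripper_width: 20.5
finger_force: 0.0
```

>>> {"api": "servo_tool", "payload": {"motion": [[0, 0, 0, 0, 0, 0, 0.235], [0, 0, 0, 0, 0, 0, 0.23], [0, 0, 0, 0, 0, 0, 0.225], [0, 0, 0, 0, 0, 0, 0.22], [0, 0, 0, 0, 0, 0, 0.22], [0, 0, 0, 0, 0, 0, 0.22]]}}

```text
time: 26.18
position: [575.7, -391.0, 4.6]
tcp_rot: [0.937, 0.348, 0.0, 0.001]
ft_force: [-0.1, 0.8, 4.9]
gripper_width: 19.3
finger_force: 21.8
```

>>> {"api": "servo_tool", "payload": {"motion": [[0, 0, -15, 0, 0, 0, 0.219], [0, 0, -22, 0, 0, 6.78, 0.219], [0, 0, 0, 0, 0, 6.78, 0.219], [0, 0, 0, 0, 0, 6.78, 0.219], [0, 0, 0, 0, 0, 6.78, 0.219], [0, 0, 0, 0, 0, 6.78, 0.219], [0, 0, 0, 0, 0, 6.78, 0.219], [0, -16, 0, 0, 0, 0, 0.219], [0, -30, 0, 0, 0, 0, 0.219], [0, -35, 0, 0, 0, 0, 0.219], [0, -35, 0, 0, 0, 0, 0.219], [0, -35, 0, 0, 0, 0, 0.219], [0, -35, 0, 0, 0, 0, 0.219], [0, -35, 0, 0, 0, 0, 0.219], [0, -30, 0, 0, 0, 0, 0.219], [0, -20, 0, 0, 0, 0, 0.219], [0, -13, 0, 0, 0, 0, 0.219], [0, 0, 0, 0, 0, 0, 0.219], [0, 0, 0, 0, 0, 0, 0.219]]}}

```text
time: 27.77
position: [575.0, -106.8, 40.8]
tcp_rot: [1.0, 0.001, 0.0, 0.0]
ft_force: [-0.0, 1.0, -0.8]
gripper_width: 19.2
finger_force: 23.0
```

>>> {"api": "servo_tool", "payload": {"motion": [[0, 0, 15, 0, 0, 0, 0.219], [0, 0, 9, 0, 0, 0, 0.219], [0, 0, 3.7, 0, 0, 0, 0.219], [0, 0, 0, 0, 0, 0, 0.219], [0, 0, 0, 0, 0, 0, 0.219]]}}

```text
time: 28.18
position: [574.6, -107.8, 12.5]
tcp_rot: [1.0, -0.0, -0.0, 0.0]
ft_force: [0.0, -0.7, -0.0]
gripper_width: 19.1
finger_force: 23.2
```

>>> {"api": "servo_tool", "payload": {"motion": [[0, 0, 0, 0, 0, 0, 0.23], [0, 0, 0, 0, 0, 0, 0.25], [0, 0, 0, 0, 0, 0, 0.3], [0, 0, 0, 0, 0, 0, 0.32], [0, 0, 0, 0, 0, 0, 0.32], [0, 0, -20, 0, 0, 0, 0.32], [0, 0, -40, 0, 0, 0, 0.32], [0, 0, -40, 0, 0, 0, 0.6], [-10, -10, -40, 0, 0, 0, 0.6], [-20, -25, -40, 0, 0, 0, 0.6], [-20, -30, -40, 0, 0, 0, 0.6], [-20, -30, -40, 0, 0, 0, 0.6], [0, 0, 0, 0, 0, 0, 0.6], [0, 0, 0, 0, 0, 0, 0.6], [0, 0, 0, 0, 0, 0, 0.6]]}}

```text
time: 29.43
position: [517.8, -30.1, 246.4]
tcp_rot: [1.0, 0.001, 0.0, 0.0]
ft_force: [-0.0, 0.0, -0.6]
gripper_width: 51.5
finger_force: 0.0
```

```bash
python3 - <<'E'
from h import *
st();d=snap("wrist");np.savez("wrist3.npz",**{k:v for k,v in d.items() if k!="fish"})
t=grid(top(d,480,710,-170,150,20,1.6),710,150,1.6)
cv2.imwrite("pics/m3.png",np.vstack([d["frame"][:,:,::-1][:,:640],])); cv2.imwrite("pics/pad.png",t)
a=cv2.resize(d["frame"][:,:,::-1],(480,300));b=cv2.resize(t,(480,345));o=np.vstack([a,b[:300]]);
sc=snap("scene");np.savez("scene3.npz",**{k:v for k,v in sc.items() if k!="fish"});sd=snap("side");np.savez("side3.npz",**{k:v for k,v in sd.items() if k!="fish"})
c=np.vstack([cv2.resize(sd["frame"][85:185,235:340,::-1],(315,300),interpolation=2),cv2.resize(sc["frame"][160:260,380:485,::-1],(315,300),interpolation=2)])
cv2.imwrite("pics/m3.png",np.hstack([o,c]))
E
```

```text
t 29.43 p [517.8 -30.1 246.4] yaw 0.1 tiltq [0.0002 0.0002] F [-0.   0.  -0.6] grip 51.5 0.0 q [-0.12 -0.12  1.42 -0.    1.85  1.45]
```

View pics/m3.png

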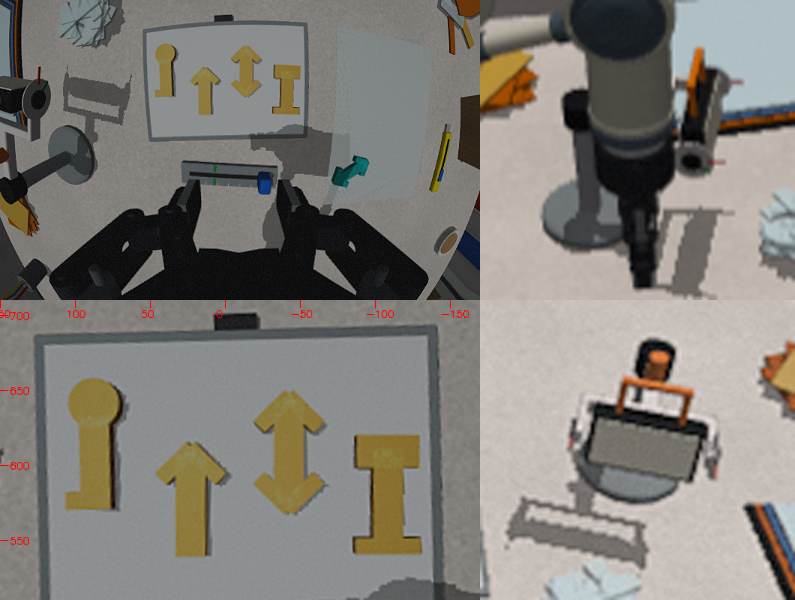

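>>> {"api": "servo_tool", "payload": {"motion": [[0, 0, -30, 0, 0, 0, 0.6], [0, 0, -40, 0, 0, 0, 0.6], [-11, -32.5, -4, 0, 0, 0, 0.6], [-11, -32.5, -4, 0, 0, 0, 0.6], [-11, -32.5, -4, 0, 0, 0, 0.6], [-11, -32.5, 0, 0, 0, 0, 0.6], [-11, -32.5, 0, 0, 0, 0, 0.6], [-11, -32.5, 0, 0, 0, 0, 0.6], [-11, -32.5, 0, 0, 0, 0, 0.6], [-11, -32.5, 0, 0, 0, 0, 0.6], [0, 0, 0, 0, 0, 0, 0.6], [0, 0, 0, 0, 0, 0, 0.6], [0, 0, 0, 0, 0, 0, 0.6]]}}

```text
time: 30.67
position: [429.9, 229.1, 327.4]
tcp_rot: [1.0, 0.0, -0.001, 0.001]
ft_force: [0.3, -0.9, -0.2]
gripper_width: 50.8
finger_force: 0.0
```

```bash
python3 - <<'E'
from h import *
st();d=snap("wrist");np.savez("wrist4.npz",**{k:v for k,v in d.items() if k!="fish"})
cv2.imwrite("pics/w4.png",d["frame"][:,:,::-1])
# top-down at z=223 (knob top) and z=0 (base)
a=grid(top(d,380,700,150,480,223,1.2),700,480,1.2);b=grid(top(d,380,700,150,480,3,1.2),700,480,1.2)
cv2.imwrite("pics/m4.png",np.hstack([a,b]));print(a.shape)
E
```

```text
t 30.67 p [429.9 229.1 327.4] yaw 0.05 tiltq [-0.0009  0.0007] F [ 0.3 -0.9 -0.2] grip 50.8 0.0 q [ 0.42 -0.17  1.31 -0.    2.    1.99]
(384, 396, 3)
```

View pics/m4.png

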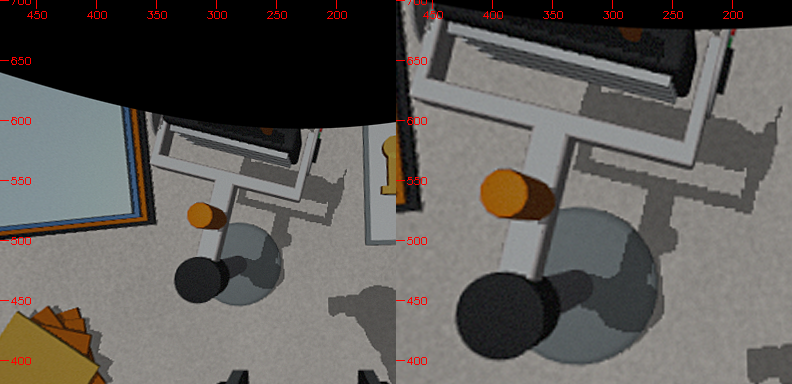

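>>> {"api": "servo_tool", "payload": {"motion": [[0, 0, 0, 0, 0, -7, 0.6], [0, 0, 0, 0, 0, -7, 0.6], [0, 0, 0, 0, 0, -7, 0.6], [0, 0, 0, 0, 0, -7, 0.6], [0, 0, 0, 0, 0, -7, 0.6], [0, 0, 0, 0, 0, -7, 0.6], [0, 0, 0, 0, 0, -7, 0.6], [0, 0, 0, 0, 0, -7, 0.6], [0, 0, 0, 0, 0, -7, 0.6], [0, 0, 0, 0, 0, -7, 0.6], [0, 0, 0, 0, 0, -7, 0.6], [0, 0, 0, 0, 0, -7, 0.6], [0, 0, 0, 0, 0, -7, 0.6], [0, 0, 0, 0, 0, -7, 0.6], [0, 0, 0, 0, 0, -7, 0.6], [0, 0, 0, 0, 0, -7, 0.6], [0, 0, 0, 0, 0, -7, 0.6], [0, 0, 0, 0, 0, -7, 0.6], [0, 0, 0, 0, 0, -7, 0.6], [0, 0, 0, 0, 0, -7, 0.6]]}}

```text
time: 32.38
position: [430.3, 228.0, 328.3]
tcp_rot: [0.34, 0.94, -0.0, -0.0]
ft_force: [-0.1, -0.1, 0.3]
gripper_width: 51.3
finger_force: 0.0
```

>>> {"api": "servo_tool", "payload": {"motion": [[0, 0, 0, 0, 0, -6.4, 0.6], [0, 0, 0, 0, 0, -6.4, 0.6], [0, 0, 0, 0, 0, -6.4, 0.6], [0, 0, 0, 0, 0, -6.4, 0.6], [-11, 17.3, 0, 0, 0, 0, 0.6], [-11, 17.3, 0, 0, 0, 0, 0.6], [-11, 17.3, 0, 0, 0, 0, 0.6], [-11, 17.3, 0, 0, 0, 0, 0.6], [-11, 17.3, 0, 0, 0, 0, 0.6], [-11, 17.3, 0, 0, 0, 0, 0.6], [0, 0, 20, 0, 0, 0, 0.6], [0, 0, 30, 0, 0, 0, 0.6], [0, 0, 20, 0, 0, 0, 0.6], [0, 0, 0, 0, 0, 0, 0.6], [0, 0, 0, 0, 0, 0, 0.6], [0, 0, 0, 0, 0, 0, 0.6]]}}

```text
time: 33.72
position: [519.9, 313.0, 260.2]
tcp_rot: [0.126, 0.992, 0.0, 0.001]
ft_force: [0.1, 1.0, 0.3]
gripper_width: 50.9
finger_force: 0.0
```

```bash
python3 - <<'E'
from h import *
go(520.6,313,198,165.5);d=snap("wrist")
t=top(d,470,580,250,370,223,3);m=cv2.inRange(cv2.cvtColor(t,cv2.COLOR_BGR2HSV),(8,180,110),(20,255,255))
k,l,s,c=cv2.connectedComponentsWithStats(m)
for i in range(1,k):
    if s[i,4]>300:print(s[i,:]/3,580-c[i][1]/3,370-c[i][0]/3)
cv2.imwrite("pics/k.png",t)
E
```

```text
t 33.72 p [519.9 313.  260.2] yaw 165.57 tiltq [0.0005 0.0008] F [0.1 1.  0.3] grip 50.9 0.0 q [ 0.49  0.12  1.15 -0.    1.87 -0.83]
turn z 0.07 then shift x -0.6 y 0.1 z 62.2
[ 47.66666667  55.          17.66666667  13.         231.66666667] 516.6239808153477 313.8820143884892
```

View pics/k.png

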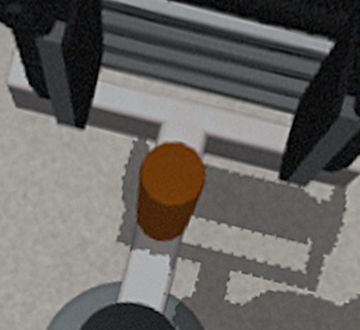

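>>> {"api": "servo_tool", "payload": {"motion": [[-1.5, 0.3, 20, 0, 0, 0, 0.55], [0, 0, 25, 0, 0, 0, 0.5], [0, 0, 15, 0, 0, 0, 0.45], [0, 0, 0, 0, 0, 0, 0.35], [0, 0, 0, 0, 0, 0, 0.3], [0, 0, 0, 0, 0, 0, 0.27], [0, 0, 0, 0, 0, 0, 0.24], [0, 0, 0, 0, 0, 0, 0.235], [0, 0, 0, 0, 0, 0, 0.235]]}}

```text
time: 34.52
position: [521.4, 314.0, 201.6]
tcp_rot: [0.125, 0.992, 0.001, 0.002]
ft_force: [-0.4, -2.0, 6.1]
gripper_width: 20.9
finger_force: 35.7
```

```bash
python3 - <<'E'
from h import *
s,a=st()
p=s["position"][:2];c=np.array([462.5,328]);v=p-c;print(np.hypot(*v),np.degrees(np.arctan2(v[1],v[0])))
E
```

```text
t 34.52 p [521.4 314.  201.6] yaw 165.66 tiltq [0.001  0.0018] F [-0.4 -2.   6.1] grip 20.9 35.7 q [ 0.49  0.11  1.27 -0.    1.76 -0.83]
60.57623214505837 -13.389229720509588
```

>>> {"api": "servo_tool", "payload": {"motion": [[0.07, -2.85, 0, 0, 0, 2.72, 0.23], [0.07, -2.85, 0, 0, 0, 2.72, 0.23], [0.07, -2.85, 0, 0, 0, 2.72, 0.23], [0.07, -2.85, 0, 0, 0, 2.72, 0.23], [0.07, -2.85, 0, 0, 0, 2.72, 0.23], [0.07, -2.85, 0, 0, 0, 2.72, 0.23], [0.07, -2.85, 0, 0, 0, 2.72, 0.23], [0.07, -2.85, 0, 0, 0, 2.72, 0.23]]}}

```text
time: 35.18
position: [512.1, 293.5, 201.6]
tcp_rot: [0.311, 0.95, 0.002, 0.002]
ft_force: [1.5, -0.9, 6.0]
gripper_width: 20.4
finger_force: 44.5
```

>>> {"api": "servo_tool", "payload": {"motion": [[0.07, -2.85, 0, 0, 0, 2.72, 0.23], [0.07, -2.85, 0, 0, 0, 2.72, 0.23], [0.07, -2.85, 0, 0, 0, 2.72, 0.23], [0.07, -2.85, 0, 0, 0, 2.72, 0.23], [0.07, -2.85, 0, 0, 0, 2.72, 0.23], [0.07, -2.85, 0, 0, 0, 2.72, 0.23], [0.07, -2.85, 0, 0, 0, 2.72, 0.23], [0.07, -2.85, 0, 0, 0, 2.72, 0.23], [0.07, -2.85, 0, 0, 0, 2.72, 0.23], [0.07, -2.85, 0, 0, 0, 2.72, 0.23], [0.07, -2.85, 0, 0, 0, 2.72, 0.23], [0.07, -2.85, 0, 0, 0, 2.72, 0.23], [0, 0, 0, 0, 0, 0, 0.23], [0, 0, 0, 0, 0, 0, 0.23], [0, 0, 0, 0, 0, 0, 0.23]]}}

```text
time: 36.43
position: [484.9, 271.9, 201.6]
tcp_rot: [0.565, 0.825, 0.001, 0.002]
ft_force: [-2.1, -5.3, 7.7]
gripper_width: 20.8
finger_force: 44.8
```

```bash
python3 - <<'E'
from h import *
s,a=st()
p=s["position"][:2];c=np.array([462.5,328]);v=p-c;print(np.hypot(*v),np.degrees(np.arctan2(v[1],v[0])))
E
```

```text
t 36.43 p [484.9 271.9 201.6] yaw 111.2 tiltq [0.0009 0.0017] F [-2.1 -5.3  7.7] grip 20.8 44.8 q [ 0.45 -0.03  1.41 -0.    1.76  0.08]
60.43209122580366 -68.23269497330492
```

>>> {"api": "servo_tool", "payload": {"motion": [[0, 0, 0, 0, 0, 0, 0.3], [0, 0, 0, 0, 0, 0, 0.5], [0, 0, 0, 0, 0, 0, 0.5], [0, 0, -20, 0, 0, 0, 0.5], [0, 0, -30, 0, 0, 0, 0.5], [0, 0, -40, 0, 0, 0, 0.5], [0, 0, -40, 0, 0, 0, 0.5], [0, 0, 0, 0, 0, 0, 0.5], [0, 0, 0, 0, 0, 0, 0.5], [0, 0, 0, 0, 0, 0, 0.5]]}}

```text
time: 37.27
position: [484.4, 273.0, 328.1]
tcp_rot: [0.564, 0.826, -0.0, -0.0]
ft_force: [0.6, 0.4, -1.0]
gripper_width: 42.8
finger_force: 0.0
```

```bash
python3 - <<'E'
from h import *
st();d=snap("wrist");np.savez("wrist5.npz",**{k:v for k,v in d.items() if k!="fish"})
a=grid(top(d,400,600,140,400,223,1.9),600,400,1.9);b=grid(top(d,400,600,140,400,185,1.9),600,400,1.9)
cv2.imwrite("pics/m5.png",np.vstack([a,b])[:,:])
o=np.hstack([a,b]);cv2.imwrite("pics/m5.png",cv2.resize(o,None,fx=.8,fy=.8));print(o.shape)
E
```

```text
t 37.27 p [484.4 273.  328.1] yaw 111.28 tiltq [-0.     -0.0001] F [ 0.6  0.4 -1. ] grip 42.8 0.0 q [0.45 0.01 1.14 0.   1.99 0.08]
(380, 988, 3)
```

View pics/m5.png

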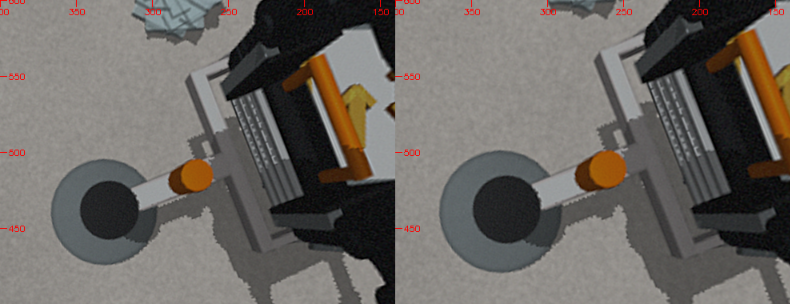

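```bash
python3 - <<'E'
from h import *
for f,box in(("wrist4.npz",(380,640,180,400)),("wrist5.npz",(400,590,180,400))):
    d=load(f);x0,x1,y0,y1=box;S=4
    t=top(d,*box,185,S);g=cv2.cvtColor(t,cv2.COLOR_BGR2GRAY)
    ls=cv2.createLineSegmentDetector().detect(g)[0][:,0]
    for l in ls:
        p=np.array([[x1-l[1]/S,y1-l[0]/S],[x1-l[3]/S,y1-l[2]/S]]);L=np.hypot(*(p[1]-p[0]))
        if L>28:print(f,p.round(1).tolist(),"L%.0f ang %.1f"%(L,np.degrees(np.arctan2(*(p[1]-p[0])[::-1]))%180))
    t=top(d,*box,223,S);m=cv2.inRange(cv2.cvtColor(t,cv2.COLOR_BGR2HSV),(8,180,110),(20,255,255));k,l,s,c=cv2.connectedComponentsWithStats(m)
    for i in range(1,k):
        if s[i,4]>2000:print("orange",s[i]/S,x1-c[i][1]/S,y1-c[i][0]/S)
E
```

```text
wrist4.npz [[583.5, 241.60000610351562], [592.7000122070312, 279.0]] L39 ang 76.1
wrist4.npz [[609.2000122070312, 180.39999389648438], [607.4000244140625, 217.3000030517578]] L37 ang 92.7
wrist4.npz [[601.5999755859375, 337.1000061035156], [578.5999755859375, 244.39999389648438]] L96 ang 76.1
wrist4.npz [[553.5999755859375, 395.29998779296875], [593.0, 399.20001220703125]] L40 ang 5.7
wrist4.npz [[535.7999877929688, 232.0], [549.7000122070312, 288.0]] L58 ang 76.0
wrist4.npz [[555.9000244140625, 313.1000061035156], [567.2000122070312, 359.0]] L47 ang 76.1
wrist4.npz [[566.4000244140625, 222.10000610351562], [606.7000122070312, 212.5]] L42 ang 166.5
wrist4.npz [[573.5, 374.5], [557.9000244140625, 312.0]] L64 ang 76.0
wrist4.npz [[554.0, 295.70001220703125], [538.2999877929688, 232.5]] L65 ang 76.1
wrist4.npz [[539.0, 231.60000610351562], [577.0999755859375, 222.3000030517578]] L39 ang 166.3
wrist4.npz [[550.2999877929688, 235.60000610351562], [562.2000122070312, 283.70001220703125]] L50 ang 76.1
wrist4.npz [[523.9000244140625, 385.20001220703125], [582.2000122070312, 391.1000061035156
[... 1042 characters left out ...]
 196.0]] L54 ang 21.8
wrist5.npz [[481.70001220703125, 210.3000030517578], [521.9000244140625, 226.10000610351562]] L43 ang 21.5
wrist5.npz [[566.2999877929688, 265.70001220703125], [520.4000244140625, 247.60000610351562]] L49 ang 21.6
wrist5.npz [[521.0, 254.1999969482422], [560.2999877929688, 269.8999938964844]] L42 ang 21.7
wrist5.npz [[533.5, 241.89999389648438], [560.5999755859375, 252.3000030517578]] L29 ang 20.9
wrist5.npz [[549.9000244140625, 238.10000610351562], [570.7000122070312, 215.10000610351562]] L31 ang 132.1
orange [ 201.25   25.75   18.75   44.25 1303.5 ] 547.0421461449943 186.4755945531262
orange [ 118.75   94.5    21.25   21.25 1370.5 ] 484.8777818314484 270.7568861729296
```

>>> {"api": "servo_tool", "payload": {"motion": [[0, 0, 0, 0, 0, 6.9, 0.4], [0, 0, 0, 0, 0, 6.9, 0.4], [0, 0, 0, 0, 0, 6.9, 0.4], [0, 0, 0, 0, 0, 6.9, 0.4], [0, 0, 0, 0, 0, 6.9, 0.4], [0, 0, 0, 0, 0, 6.9, 0.4], [0, 0, 0, 0, 0, 6.9, 0.4], [0, 0, 0, 0, 0, 6.9, 0.4], [0, 0, 0, 0, 0, 6.9, 0.4], [0, 0, 0, 0, 0, 6.9, 0.4], [0, 0, 0, 0, 0, 6.9, 0.4], [0, 0, 0, 0, 0, 6.9, 0.4], [0, 0, 0, 0, 0, 6.9, 0.4], [0, 21.3, 0, 0, 0, 0, 0.4], [0, 21.3, 0, 0, 0, 0, 0.4], [0, 21.3, 0, 0, 0, 0, 0.4], [0, 21.3, 0, 0, 0, 0, 0.4], [0, 0, 0, 0, 0, 0, 0.4], [0, 0, 0, 0, 0, 0, 0.4], [0, 0, 0, 0, 0, 0, 0.4]]}}

```text
time: 38.98
position: [515.2, 193.9, 327.1]
tcp_rot: [0.982, 0.187, -0.001, -0.0]
ft_force: [-0.2, 0.1, 0.8]
gripper_width: 34.1
finger_force: 0.0
```

```bash
python3 - <<'E'
from h import *
st();d=snap("wrist");np.savez("wrist6.npz",**{k:v for k,v in d.items() if k!="fish"})
t=grid(top(d,420,620,110,270,250,2.5),620,270,2.5,20);cv2.imwrite("pics/m6.png",t);print(t.shape)
R=cv2.Rodrigues(d["rvec"])[0];print("cam",-R.T@np.ravel(d["tvec"]))
E
```

```text
t 38.98 p [515.2 193.9 327.1] yaw 21.57 tiltq [-0.0013 -0.0001] F [-0.2  0.1  0.8] grip 34.1 0.0 q [0.3  0.   1.15 0.   1.99 1.49]
(500, 400, 3)
cam [580.97329979 218.61509394 469.16121752]
```

View pics/m6.png

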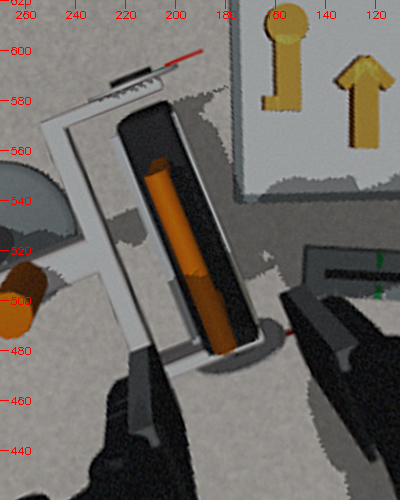

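>>> {"api": "servo_tool", "payload": {"motion": [[0, 0, 30, 0, 0, 0, 0.38], [0, 0, 35, 0, 0, 0, 0.35], [0, 0, 20, 0, 0, 0, 0.35], [0, 0, 9, 0, 0, 0, 0.35], [0, 0, 0, 0, 0, 0, 0.3], [0, 0, 0, 0, 0, 0, 0.22], [0, 0, 0, 0, 0, 0, 0.15], [0, 0, 0, 0, 0, 0, 0.12], [0, 0, 0, 0, 0, 0, 0.12], [0, 0, 0, 0, 0, 0, 0.11]]}}

```text
time: 39.87
position: [516.0, 194.1, 236.6]
tcp_rot: [0.982, 0.187, 0.002, -0.001]
ft_force: [-1.2, 2.0, 5.5]
gripper_width: 9.8
finger_force: 7.9
```

>>> {"api": "servo_tool", "payload": {"motion": [[0, 0, 0, 0, 0, 0, 0.105], [0, 0, 0, 0, 0, 0, 0.1], [0, 0, 0, 0, 0, 0, 0.1], [0, 0, 0, 0, 0, 0, 0.1]]}}

```text
time: 40.2
position: [516.0, 194.0, 236.6]
tcp_rot: [0.982, 0.187, 0.002, -0.001]
ft_force: [-1.3, 2.3, 6.1]
gripper_width: 9.1
finger_force: 21.4
```

```bash
python3 - <<'E'
from h import *
s,a=st();u=np.array([np.cos(np.radians(-68.4)),np.sin(np.radians(-68.4))]);v=s["position"][:2]-[462.8,327.5]
sb=v@u-150;print("along",sb,"across",v@[-u[1],u[0]],"t",np.arcsin(sb/75));t0=np.arcsin(sb/75)
T=np.linspace(t0,.611,11);S=75*np.sin(T);H=75*np.cos(T);print(np.diff(S).round(2),(-np.diff(H)).round(2),S[-1]-S[0],H[0]-H[-1])
E
```

```text
t 40.2 p [516.  194.  236.6] yaw 21.59 tiltq [ 0.0018 -0.0005] F [-1.3  2.3  6.1] grip 9.1 21.4 q [ 0.3  -0.04  1.36  0.    1.82  1.49]
along -6.3165140906255886 across 0.3822457216436937 t -0.0843200698756369
[5.21 5.21 5.19 5.15 5.08 4.98 4.87 4.72 4.56 4.37] [-0.26  0.1   0.47  0.83  1.18  1.53  1.87  2.21  2.53  2.84] 49.34302570672653 13.302932101128306
```

>>> {"api": "servo_tool", "payload": {"motion": [[0, 0, 0, 0, 0, 0, 0.09], [0, 5.2, -0.3, 0, 0, 0, 0.09], [0, 5.2, 0.1, 0, 0, 0, 0.09], [0, 5.2, 0.5, 0, 0, 0, 0.09], [0, 5.15, 0.8, 0, 0, 0, 0.09], [0, 5.1, 1.2, 0, 0, 0, 0.09], [0, 5, 1.5, 0, 0, 0, 0.09], [0, 4.85, 1.9, 0, 0, 0, 0.09], [0, 4.7, 2.2, 0, 0, 0, 0.09], [0, 4.6, 2.5, 0, 0, 0, 0.09], [0, 4.4, 2.8, 0, 0, 0, 0.09], [0, 0, 0, 0, 0, 0, 0.09], [0, 0, 0, 0, 0, 0, 0.09], [0, 0, 0, 0, 0, 0, 0.09]]}}

```text
time: 41.37
position: [533.8, 146.8, 220.8]
tcp_rot: [0.982, 0.187, -0.0, 0.001]
ft_force: [0.8, -1.0, 1.2]
gripper_width: 8.4
finger_force: 36.5
```

```bash
python3 - <<'E'
from h import *
s,a=st();u=np.array([np.cos(np.radians(-68.4)),np.sin(np.radians(-68.4))]);v=s["position"][:2]-[462.8,327.5]
sb=v@u-150;print("along",sb,"t",np.degrees(np.arcsin(sb/75)))
E
```

```text
t 41.37 p [533.8 146.8 220.8] yaw 21.51 tiltq [-0.0005  0.0007] F [ 0.8 -1.   1.2] grip 8.4 36.5 q [ 0.21 -0.03  1.38 -0.    1.8   1.4 ]
along 44.154085041534046 t 36.066308409821644
```

>>> {"api": "servo_tool", "payload": {"motion": [[0, 0, 0, 0, 0, 0, 0.15], [0, 0, 0, 0, 0, 0, 0.35], [0, 0, 0, 0, 0, 0, 0.4], [0, 0, -20, 0, 0, 0, 0.4], [0, 0, -40, 0, 0, 0, 0.4], [0, 0, -40, 0, 0, 0, 0.4], [0, 0, 0, 0, 0, -6.92, 0.4], [0, 0, 0, 0, 0, -6.92, 0.4], [0, 0, 0, 0, 0, -6.92, 0.4], [0, 0, 0, 0, 0, -6.92, 0.4], [0, 0, 0, 0, 0, -6.92, 0.4], [0, 0, 0, 0, 0, -6.92, 0.4], [0, 0, 0, 0, 0, -6.92, 0.4], [0, 0, 0, 0, 0, -6.92, 0.4], [0, 0, 0, 0, 0, -6.92, 0.4], [0, 0, 0, 0, 0, -6.92, 0.4], [0, 0, 0, 0, 0, -6.92, 0.4], [0, 0, 0, 0, 0, -6.92, 0.4], [0, 0, 0, 0, 0, -6.92, 0.4]]}}

```text
time: 42.95
position: [533.6, 147.6, 321.1]
tcp_rot: [0.56, 0.828, -0.0, -0.0]
ft_force: [-0.2, -1.5, -0.3]
gripper_width: 34.4
finger_force: 0.0
```

>>> {"api": "servo_tool", "payload": {"motion": [[-4.8, 33, 0, 0, 0, 0, 0.4], [-4.8, 33, 0, 0, 0, 0, 0.4], [-4.8, 33, 0, 0, 0, 0, 0.4], [-4.8, 33, 20, 0, 0, 0, 0.4], [-4.8, 33, 30, 0, 0, 0, 0.4], [0, 0, 35, 0, 0, 0, 0.4], [0, 0, 35, 0, 0, 0, 0.4], [0, 0, 35, 0, 0, 0, 0.4], [0, 0, 35, 0, 0, 0, 0.4], [0, 0, 0, 0, 0, 0, 0.4], [0, 0, 0, 0, 0, 0, 0.4], [0, 0, 0, 0, 0, 0, 0.4]]}}

```text
time: 43.95
position: [694.4, 185.5, 136.2]
tcp_rot: [0.563, 0.827, 0.001, 0.001]
ft_force: [0.1, -0.4, 0.3]
gripper_width: 34.1
finger_force: 0.0
```

```bash
python3 - <<'E'
from h import *
st();d=snap("wrist");np.savez("wrist7.npz",**{k:v for k,v in d.items() if k!="fish"})
# rectify onto vertical plane through disc: axes u (horizontal) and z, offset 72 mm along tilt axis from hinge
ua=np.radians(-68.4);u=np.array([np.cos(ua),np.sin(ua)]);w=np.array([-u[1],u[0]]);h=np.array([462.8,327.5])+150*u
outs=[]
s=5
for off in(66,):
    A,Z=np.meshgrid(np.arange(-60,60,1/s),np.arange(250,140,-1/s))
    P=np.c_[(h+w*off)[None]+A.ravel()[:,None]*u,Z.ravel()]
    m=proj(d,P).astype(np.float32).reshape(*A.shape,2);outs.append(cv2.remap(d["frame"],m[...,0],m[...,1],2)[:,:,::-1])
print(proj(d,np.r_[h+w*66,175]))
cv2.imwrite("pics/m7.png",np.vstack([outs[0][:,:]])) ;print(outs[0].shape)
c=cv2.resize(d["frame"][:,:,::-1],(320,200));o=outs[0].copy();o=np.hstack([cv2.resize(o,(480,440)),np.vstack([c,np.zeros((240,320,3),np.uint8)])]);cv2.imwrite("pics/m7.png",o)
E
```

```text
t 43.95 p [694.4 185.5 136.2] yaw 111.53 tiltq [0.001 0.001] F [ 0.1 -0.4  0.3] grip 34.1 0.0 q [ 0.21  0.42  1.02 -0.    1.7  -0.16]
[[ 82.45562194 133.15151657]]
(550, 600, 3)
```

View pics/m7.png

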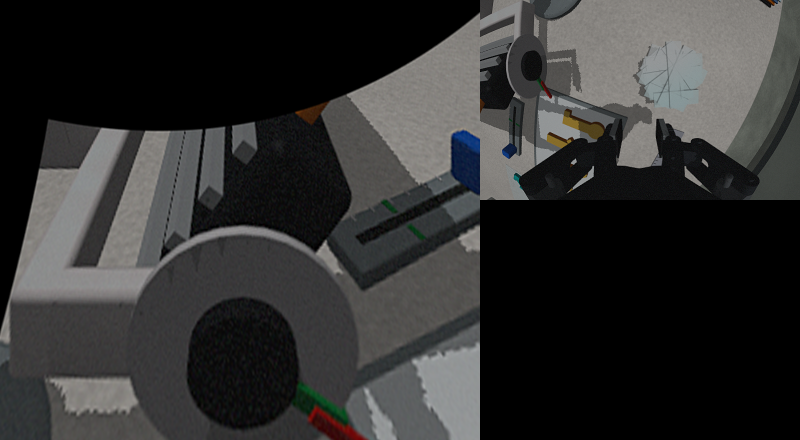

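```bash
python3 - <<'E'
from h import *
d=load("wrist7.npz")
ua=np.radians(-68.4);u=np.array([np.cos(ua),np.sin(ua)]);w=np.array([-u[1],u[0]]);h=np.array([462.8,327.5])+150*u;s=8
A,Z=np.meshgrid(np.arange(-20,60,1/s),np.arange(190,110,-1/s))
m=proj(d,np.c_[(h+w*66)[None]+A.ravel()[:,None]*u,Z.ravel()]).astype(np.float32).reshape(*A.shape,2)
t=cv2.remap(d["frame"],m[...,0],m[...,1],2)[:,:,::-1].copy();g=cv2.cvtColor(t,cv2.COLOR_BGR2HSV)
for n,lo,hi in(("red",(0,150,60),(6,255,255)),("green",(50,120,40),(85,255,255))):
    k,l,st_,c=cv2.connectedComponentsWithStats(cv2.inRange(g,lo,hi));i=1+st_[1:,4].argmax();p=np.argwhere(l==i)[:,::-1].astype(np.float32)
    r=cv2.minAreaRect(p);vx,vy,_,_=cv2.fitLine(p,2,0,.01,.01).ravel();print(n,st_[i]/s,"rect",r,"fit deg",np.degrees(np.arctan2(vy,vx)))
    for side in("top","bot"):
        xs=np.unique(p[:,0]);xs=xs[len(xs)//5:-len(xs)//5];ys=np.array([(p[p[:,0]==x,1].min() if side=="top" else p[p[:,0]==x,1].max()) for x in xs]);print(side,np.degrees(np.arctan(np.polyfit(xs,ys,1)[0])))
cv2.imwrite("pics/m8.png",t[200:])
E
```

```text
red [ 37.     41.75   22.125  16.625 371.75 ] rect ((389.79132080078125, 398.0352783203125), (208.20523071289062, 34.87346649169922), 31.013883590698242) fit deg 34.443707
top 33.091137619220284
bot 37.07703420779205
green [ 34.375  35.375  12.75   10.5   264.   ] rect ((326.2185974121094, 324.1649169921875), (125.95072937011719, 25.775537490844727), 33.851009368896484) fit deg 35.381668
top 34.8535082580245
bot 36.63356356064604
```

View pics/m8.png

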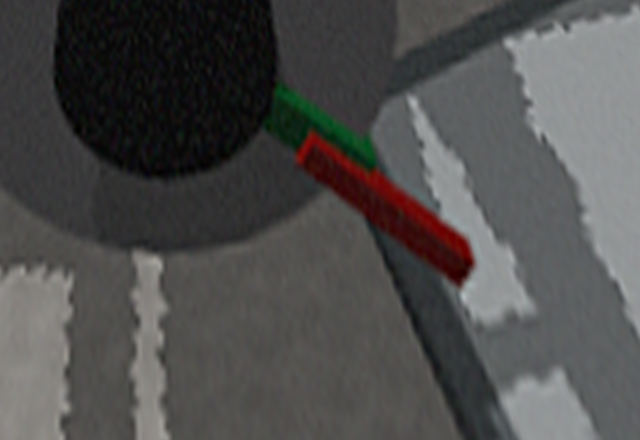

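>>> {"api": "servo_tool", "payload": {"motion": [[0, 0, -30, 0, 0, -6.55, 0.6], [0, 0, -30, 0, 0, -6.55, 0.6], [0, 0, -20, 0, 0, -6.55, 0.6], [0, 0, 0, 0, 0, -6.55, 0.6], [0, 0, 0, 0, 0, -6.55, 0.6], [0, 0, 0, 0, 0, -6.55, 0.6], [0, 0, 0, 0, 0, -6.55, 0.6], [0, 0, 0, 0, 0, -6.55, 0.6], [0, 0, 0, 0, 0, -6.55, 0.6], [0, 0, 0, 0, 0, -6.55, 0.6], [-2, -37, 0, 0, 0, 0, 0.6], [-2, -37, 0, 0, 0, 0, 0.6], [-2, -37, 0, 0, 0, 0, 0.6], [-2, -37, 0, 0, 0, 0, 0.6], [-2, -37, 0, 0, 0, 0, 0.6], [-2, -37, 0, 0, 0, 0, 0.6], [-2, -37, 0, 0, 0, 0, 0.6]]}}

```text
time: 45.42
position: [694.9, -76.0, 218.6]
tcp_rot: [0.026, 1.0, -0.0, 0.004]
ft_force: [0.2, -0.2, 0.0]
gripper_width: 51.3
finger_force: 0.0
```

>>> {"api": "servo_tool", "payload": {"motion": [[33, -1.7, 0, 0, 0, 0, 0.6], [33, -1.7, 0, 0, 0, 0, 0.6], [33, -1.7, 0, 0, 0, 0, 0.6], [33, -1.7, 0, 0, 0, 0, 0.6], [33, -1.7, 0, 0, 0, 0, 0.6], [33, -1.7, 0, 0, 0, 0, 0.6], [33, -1.7, 0, 0, 0, 0, 0.6], [33, -1.7, 0, 0, 0, 0, 0.6], [0, 0, 0, 0, 0, 0, 0.6], [0, 0, 0, 0, 0, 0, 0.6], [0, 0, 0, 0, 0, 0, 0.6]]}}

```text
time: 46.33
position: [431.0, -74.2, 216.8]
tcp_rot: [0.026, 1.0, -0.001, 0.003]
ft_force: [1.0, 0.5, -1.0]
gripper_width: 50.9
finger_force: 0.0
```

```bash
python3 - <<'E'
from h import *
go(428.4,-74.2,25,177);d=snap("wrist")
t=top(d,370,480,-130,90,54,3);m=cv2.inRange(cv2.cvtColor(t,cv2.COLOR_BGR2HSV),(105,130,50),(125,255,255));p=np.argwhere(m);print("blue y %.1f %.1f x %.1f %.1f"%(90-p[:,1].max()/3,90-p[:,1].min()/3,480-p[:,0].max()/3,480-p[:,0].min()/3))
t=top(d,370,480,-130,90,14,3);k,l,s,c=cv2.connectedComponentsWithStats(cv2.inRange(cv2.cvtColor(t,cv2.COLOR_BGR2HSV),(45,80,40),(80,255,255)))
for i in range(1,k):
    if s[i,4]>50:print("green",s[i,4],480-c[i][1]/3,90-c[i][0]/3)
pieces(d,(480,710,-170,150))
E
```

```text
t 46.33 p [431.  -74.2 216.8] yaw 177.02 tiltq [-0.0007  0.0031] F [ 1.   0.5 -1. ] grip 50.9 0.0 q [-0.25 -0.36  1.67  0.    1.83 -1.77]
turn z 0.02 then shift x 2.6 y -0.1 z 191.8
blue y -83.7 -63.3 x 407.7 439.7
green 619 445.0107700592353 10.315562735595037
green 681 418.87812041116007 11.775819872736164
rect c (614.2,-41.2) size [47.5 84.5] ang 180.0 mean [614.  -41.4] [10.0, 22.0, 33.0, 46.0, 45.0, 28.0, 20.0, 20.0, 20.0, 20.0, 45.0, 48.0, 35.0, 22.0, 11.0]
rect c (585.0,-109.2) size [44.5 82. ] ang 180.0 mean [ 587.2 -109.2] [42.0, 42.0, 42.0, 42.0, 42.0, 22.0, 20.0, 20.0, 20.0, 20.0, 20.0, 20.0, 44.0, 44.0, 30.0]
```

>>> {"api": "servo_tool", "payload": {"motion": [[2, 0, 30, 0, 0, 0, 0.6], [0, 0, 40, 0, 0, 0, 0.6], [0, 0, 40, 0, 0, 0, 0.6], [0, 0, 40, 0, 0, 0, 0.6], [0, 0, 28, 0, 0, 0, 0.5], [0, 0, 12, 0, 0, 0, 0.45], [0, 0, 0, 0, 0, 0, 0.35], [0, 0, 0, 0, 0, 0, 0.3], [0, 0, 0, 0, 0, 0, 0.26], [0, 0, 0, 0, 0, 0, 0.24], [0, 0, 0, 0, 0, 0, 0.23], [0, 0, 0, 0, 0, 0, 0.215], [0, 0, 0, 0, 0, 0, 0.21], [0, 0, 0, 0, 0, 0, 0.21], [0, 0, 0, 0, 0, 0, 0.21]]}}

```text
time: 47.63
position: [429.7, -73.0, 26.3]
tcp_rot: [0.026, 1.0, 0.001, 0.002]
ft_force: [0.7, 6.3, 1.2]
gripper_width: 19.7
finger_force: 56.1
```

>>> {"api": "servo_tool", "payload": {"motion": [[0, 6, 0, 0, 0, 0, 0.21], [0, 8, 0, 0, 0, 0, 0.21], [0, 8, 0, 0, 0, 0, 0.21], [0, 8, 0, 0, 0, 0, 0.21], [0, 8, 0, 0, 0, 0, 0.21], [0, 8, 0, 0, 0, 0, 0.21], [0, 8, 0, 0, 0, 0, 0.21], [0, 8, 0, 0, 0, 0, 0.21], [0, 8, 0, 0, 0, 0, 0.21], [0, 8, 0, 0, 0, 0, 0.21], [0, 4, 0, 0, 0, 0, 0.21], [0, 3, 0, 0, 0, 0, 0.21], [0, 0, 0, 0, 0, 0, 0.21], [0, 0, 0, 0, 0, 0, 0.21]]}}

```text
time: 48.8
position: [434.6, 11.8, 26.3]
tcp_rot: [0.026, 1.0, 0.0, 0.003]
ft_force: [3.0, 1.7, 5.4]
gripper_width: 19.2
finger_force: 56.7
```

>>> {"api": "servo_tool", "payload": {"motion": [[0, 0, 0, 0, 0, 0, 0.23], [0, 0, 0, 0, 0, 0, 0.3], [0, 0, 0, 0, 0, 0, 0.45], [0, 0, 0, 0, 0, 0, 0.5], [0, 0, -30, 0, 0, 0, 0.5], [0, 0, -40, 0, 0, 0, 0.5], [0, 0, -40, 0, 0, 0, 0.5], [0, 0, -40, 0, 0, 0, 0.5], [0, 0, -40, 0, 0, 0, 0.5], [0, 0, 0, 0, 0, 0, 0.5], [0, 0, 0, 0, 0, 0, 0.5]]}}

```text
time: 49.72
position: [433.3, 11.0, 216.2]
tcp_rot: [0.026, 1.0, -0.0, 0.002]
ft_force: [-0.1, 0.3, -0.5]
gripper_width: 42.5
finger_force: 0.0
```

```bash
python3 - <<'E'
from h import *
s,a=st();d=snap("wrist")
t=top(d,370,480,-130,90,54,3);m=cv2.inRange(cv2.cvtColor(t,cv2.COLOR_BGR2HSV),(105,130,50),(125,255,255));p=np.argwhere(m);print("blue y %.1f %.1f x %.1f %.1f"%(90-p[:,1].max()/3,90-p[:,1].min()/3,480-p[:,0].max()/3,480-p[:,0].min()/3))
t=top(d,370,480,-130,90,14,3);k,l,q,c=cv2.connectedComponentsWithStats(cv2.inRange(cv2.cvtColor(t,cv2.COLOR_BGR2HSV),(45,80,40),(80,255,255)))
for i in range(1,k):
    if q[i,4]>30:print("green",q[i]/3,480-c[i][1]/3,90-c[i][0]/3)
sd=snap("side");sd["fish"]=False
x0,x1,y0,y1=480,710,-170,150;t=top(sd,x0,x1,y0,y1,20,2);m=cv2.inRange(cv2.cvtColor(t,cv2.COLOR_BGR2HSV),(11,90,70),(28,255,255));k,l,q,c=cv2.connectedComponentsWithStats(m)
for i in range(1,k):
    if q[i,4]>1500:print("piece x %.0f..%.0f y %.0f..%.0f"%(x1-(q[i,1]+q[i,3])/2,x1-q[i,1]/2,y1-(q[i,0]+q[i,2])/2,y1-q[i,0]/2))
E
```

```text
t 49.72 p [433.3  11.  216.2] yaw 177.02 tiltq [-0.0001  0.0025] F [-0.1  0.3 -0.5] grip 42.5 0.0 q [-0.05 -0.37  1.68 -0.    1.83 -1.57]
blue y 1.0 21.3 x 412.0 444.0
green [ 75.33333333  62.           5.66666667   7.33333333 112.33333333] 414.7240356083086 11.933728981206727
piece x 570..658 y 62..106
piece x 567..650 y -72..-20
piece x 560..642 y -156..-106
piece x 539..615 y -7..44
```

>>> {"api": "servo_tool", "payload": {"motion": [[-34, -28, 0, 0, 0, 0, 0.5], [-34, -28, 0, 0, 0, 0, 0.5], [-34, -28, 0, 0, 0, 0, 0.5], [-34, -28, 0, 0, 0, 0, 0.5], [0, 0, 0, 0, 0, 0, 0.5], [0, 0, 0, 0, 0, 0, 0.5], [0, 0, 0, 0, 0, 0, 0.5]]}}

```text
time: 50.4
position: [554.4, -101.2, 211.1]
tcp_rot: [0.026, 1.0, 0.001, -0.002]
ft_force: [-0.3, -0.3, 0.3]
gripper_width: 42.7
finger_force: 0.0
```

```bash
python3 - <<'E'
from h import *
s,a=st();d=snap("wrist")
t=top(d,480,710,-200,150,20,2);cv2.imwrite("pics/f.png",t)
import h as H
_top=H.top
H.top=lambda d,a,b,c,e,z,s:_top(d,a,b,c,e,20,s)
pieces(d,(480,710,-200,150))
g=cv2.cvtColor(_top(d,480,710,-200,150,8,2),cv2.COLOR_BGR2HSV);m=cv2.inRange(g,(0,0,110),(180,30,255))
t8=_top(d,480,710,-200,-100,8,3);ls=cv2.createLineSegmentDetector().detect(cv2.cvtColor(t8,cv2.COLOR_BGR2GRAY))[0][:,0]
for l in ls:
    if np.hypot(l[2]-l[0],l[3]-l[1])>60:print("seg x %.0f y %.1f -> x %.0f y %.1f"%(710-l[1]/3,-100-l[0]/3,710-l[3]/3,-100-l[2]/3))
E
```

```text
t 50.4 p [ 554.4 -101.2  211.1] yaw 177.0 tiltq [ 0.0006 -0.0022] F [-0.3 -0.3  0.3] grip 42.7 0.0 q [-0.24 -0.01  1.37  0.    1.79 -1.76]
rect c (614.3,89.1) size [33.7 88.5] ang 178.2 mean [615.4  88.5] [21.0, 31.0, 34.0, 34.0, 29.0, 21.0, 20.0, 20.0, 20.0, 20.0, 20.0, 20.0, 20.0, 30.0, 30.0]
rect c (605.2,-42.5) size [46.5 75.4] ang 179.3 mean [603.5 -41.7] [0, 6.0, 39.0, 46.0, 37.0, 20.0, 20.0, 20.0, 20.0, 40.0, 47.0, 37.0, 24.0, 13.0, 0]
rect c (601.8,-128.3) size [44.  80.7] ang 179.5 mean [ 603.6 -128.9] [0, 42.0, 42.0, 42.0, 42.0, 20.0, 20.0, 20.0, 21.0, 20.0, 20.0, 20.0, 44.0, 44.0, 0]
rect c (577.4,27.6) size [45.5 76.7] ang 166.1 mean [579.5  23.3] [0, 13.0, 27.0, 40.0, 41.0, 35.0, 28.0, 21.0, 22.0, 21.0, 21.0, 21.0, 21.0, 17.0, 0]
seg x 561 y -148.9 -> x 563 y -105.7
seg x 663 y -160.0 -> x 689 y -163.1
seg x 497 y -149.0 -> x 497 y -110.6
seg x 565 y -106.4 -> x 564 y -151.5
seg x 588 y -139.9 -> x 624 y -140.7
seg x 576 y -117.9 -> x 618 y -118.6
seg x 527 y -142.0 -> x 560 y -141.3
seg x 505 y -100.2 -> x 506 y -141.9
seg x 648 y -139.1 -> x 691 y -137.8
seg x 607 y -120.9 -> x 577 y -119.0
seg x 563 y -198.8 -> x 481 y -198.7
seg x 522 y -111.2 -> x 543 y -112.4
seg x 499 y -124.0 -> x 499 y -148.5
seg x 697 y -100.2 -> x 697 y -144.8
seg x 691 y -137.3 -> x 690 y -100.2
```

>>> {"api": "servo_tool", "payload": {"motion": [[-21, -13.4, 30, 0, 0, -2.5, 0.5], [-21, -13.4, 40, 0, 0, 0, 0.5], [0, 0, 40, 0, 0, 0, 0.5], [0, 0, 40, 0, 0, 0, 0.5], [0, 0, 10, 0, 0, 0, 0.45], [0, 0, 0, 0, 0, 0, 0.45], [0, 0, 0, 0, 0, 0, 0.45], [0, 0, 0, 0, 0, 0, 0.45]]}}

```text
time: 51.12
position: [595.7, -127.9, 62.6]
tcp_rot: [0.004, 1.0, -0.001, 0.003]
ft_force: [-0.4, -0.5, 0.9]
gripper_width: 38.4
finger_force: 0.0
```

```bash
python3 - <<'E'
from h import *
go(597,-128.5,13,179.5)
E
```

```text
t 51.12 p [ 595.7 -127.9   62.6] yaw 179.56 tiltq [-0.0008  0.003 ] F [-0.4 -0.5  0.9] grip 38.4 0.0 q [-0.27  0.14  1.48  0.    1.52 -1.83]
turn z 0.06 then shift x -1.3 y -0.6 z 49.6
```

>>> {"api": "servo_tool", "payload": {"motion": [[-1, -0.5, 20, 0, 0, 0, 0.45], [0, 0, 18, 0, 0, 0, 0.42], [0, 0, 6, 0, 0, 0, 0.38], [0, 0, 2, 0, 0, 0, 0.32], [0, 0, 0, 0, 0, 0, 0.3], [0, 0, 0, 0, 0, 0, 0.27], [0, 0, 0, 0, 0, 0, 0.25], [0, 0, 0, 0, 0, 0, 0.24]]}}

```text
time: 51.78
position: [595.9, -128.5, 13.7]
tcp_rot: [0.004, 1.0, -0.0, 0.001]
ft_force: [-0.9, -0.1, 0.6]
gripper_width: 20.7
finger_force: 0.2
```

>>> {"api": "servo_tool", "payload": {"motion": [[0, 0, 0, 0, 0, 0, 0.235], [0, 0, 0, 0, 0, 0, 0.23], [0, 0, 0, 0, 0, 0, 0.225], [0, 0, 0, 0, 0, 0, 0.22], [0, 0, 0, 0, 0, 0, 0.22], [0, 0, 0, 0, 0, 0, 0.22]]}}

```text
time: 52.28
position: [595.6, -128.5, 13.2]
tcp_rot: [0.004, 1.0, -0.0, 0.001]
ft_force: [-0.1, 1.4, 5.4]
gripper_width: 18.6
finger_force: 21.4
```

>>> {"api": "servo_tool", "payload": {"motion": [[0, 0, -8, 0, 0, 0, 0.219], [0, 0, -4, 0, 0, 0, 0.219], [7, 7, 0, 0, 0, 0, 0.219], [7, 8, 0, 0, 0, 0, 0.219], [6, 7, 0, 0, 0, 0, 0.219], [0, 0, 0, 0, 0, 0, 0.219], [0, 0, 7, 0, 0, 0, 0.219], [0, 0, 4.5, 0, 0, 0, 0.219], [0, 0, 0, 0, 0, 0, 0.219], [0, 0, 0, 0, 0, 0, 0.219]]}}

```text
time: 53.12
position: [575.3, -106.1, 12.7]
tcp_rot: [0.004, 1.0, 0.0, 0.0]
ft_force: [-1.8, 1.6, 4.3]
gripper_width: 19.2
finger_force: 23.6
```

>>> {"api": "servo_tool", "payload": {"motion": [[0, 0, 0, 0, 0, 0, 0.23], [0, 0, 0, 0, 0, 0, 0.25], [0, 0, 0, 0, 0, 0, 0.3], [0, 0, 0, 0, 0, 0, 0.32], [0, 0, 0, 0, 0, 0, 0.32], [0, 0, -20, 0, 0, 0, 0.32], [0, 0, -40, 0, 0, 0, 0.32], [0, 0, -40, 0, 0, 0, 0.5], [15, 0, -40, 0, 0, 0, 0.5], [20, -30, -40, 0, 0, 0, 0.5], [0, -30, 0, 0, 0, 0, 0.5], [0, 0, 0, 0, 0, 0, 0.5], [0, 0, 0, 0, 0, 0, 0.5], [0, 0, 0, 0, 0, 0, 0.5]]}}

```text
time: 54.28
position: [544.4, -159.0, 181.4]
tcp_rot: [0.004, 1.0, 0.001, -0.001]
ft_force: [-0.1, 0.1, -0.4]
gripper_width: 42.8
finger_force: 0.0
```

```bash
python3 - <<'E'
from h import *
import h as H
s,a=st();d=snap("wrist");_top=H.top
H.top=lambda d,a,b,c,e,z,s:_top(d,a,b,c,e,20,s)
pieces(d,(480,710,-200,150))
sd=snap("side");x0,x1,y0,y1=480,710,-170,150;t=_top(sd,x0,x1,y0,y1,20,2);m=cv2.inRange(cv2.cvtColor(t,cv2.COLOR_BGR2HSV),(11,90,70),(28,255,255));k,l,q,c=cv2.connectedComponentsWithStats(m)
for i in range(1,k):
    if q[i,4]>1500:print("piece x %.0f..%.0f y %.0f..%.0f"%(x1-(q[i,1]+q[i,3])/2,x1-q[i,1]/2,y1-(q[i,0]+q[i,2])/2,y1-q[i,0]/2))
E
```

```text
t 54.28 p [ 544.4 -159.   181.4] yaw 179.49 tiltq [ 0.0005 -0.0008] F [-0.1  0.1 -0.4] grip 42.8 0.0 q [-0.34 -0.    1.41  0.    1.73 -1.91]
rect c (613.6,88.7) size [34.  88.9] ang 178.6 mean [614.8  88.4] [21.0, 31.0, 34.0, 33.0, 30.0, 20.0, 20.0, 20.0, 20.0, 20.0, 20.0, 20.0, 20.0, 30.0, 30.0]
rect c (608.2,-42.2) size [46.5 82.5] ang 180.0 mean [608.5 -42.3] [8.0, 20.0, 32.0, 44.0, 44.0, 27.0, 20.0, 20.0, 20.0, 20.0, 45.0, 43.0, 31.0, 19.0, 8.0]
rect c (580.8,-107.2) size [43.5 79.5] ang 180.0 mean [ 578.9 -108.1] [0, 42.0, 42.0, 42.0, 42.0, 20.0, 20.0, 20.0, 20.0, 20.0, 20.0, 20.0, 44.0, 44.0, 0]
rect c (576.9,19.0) size [45.4 76.9] ang 13.7 mean [579.3  23.2] [0, 17.0, 22.0, 21.0, 21.0, 21.0, 21.0, 21.0, 28.0, 35.0, 40.0, 40.0, 29.0, 14.0, 0]
piece x 584..658 y 62..104
piece x 567..650 y -72..-20
piece x 541..622 y -137..-86
piece x 575..615 y -6..44
```

```bash
python3 -c "
from rig import env
print(env.finish_job())"
```

```text
the job is handed in; nothing more can be done
None
```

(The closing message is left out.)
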